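Empty the catch tray of a guarded bench press

TASK

Empty the catch tray of the bench press: lift the drop guard by its bar, hook the slotted bar onto the catch so that the guard stays up by itself, and pull the catch tray out to its stop. Put every finished module from the tray into the open black tote. Then push the empty tray fully home while the guard is still hooked up, unhook the bar and lower the guard fully down.

Things in the scene. Friction and masses are not known exactly. Their poses are not given: they have to be found in the camera images.
- press: grey bench press, fixed, 240 mm wide. Origin on the bench below the guard; +x to the back of the press (the tray comes out along -x, towards the robot), +y to the left seen from the front. 'Press (x, y, z)' means mm in this frame. Guard's front face at x = -10; the body is behind x = 0, bar and catch plate before it. Head plate z = 179; air cylinder at x 52 to 118, y -21 to 45, to z = 249.
- guard (a joint): height of the drop guard, m: clear panel in a steel frame, 236 x 85 mm, in upright guides at the press front. 0 = fully down (its lower rail then blocks the tray's front wall), 0.095 = upper stop, 0.064 to 0.068 hanging on the catch (lower edge then 86 mm above the bench). With its bar 0.5 kg; lifting takes 5 to 8 N; let go, it sinks by itself, damped, at most 0.2 m/s.
- hook_bar (a joint): tilt of the slotted bar, rad: 0 = upright (a light spring brings it back there when it is free), positive = top leaning towards the press's -y (right, seen from the front), stop at 0.33; 0.20 to 0.24 when hooked on the catch.
- guard_handle (a point): grip point of the black cross handle on top of the bar: a rod 18 mm in diameter, 80 mm long, along the press's x; pinch it from above, fingers closing along the press's y; it may turn about its line in the grip. The bar is pivoted at its foot on the guard. At guard height h and tilt a (mm, rad) this point is at press (-42, -98 - 215 sin a, 36 + h + 215 cos a).
- bar_slot (a point): middle of the slot's upper edge. On its right (-y) side the 14 mm wide bar has an arm ending in a tooth that points down, so that between bar and tooth a slot 18 mm wide is open at the bottom; tooth 8 mm wide, its tip 13 mm below this point. The point is 118 mm along the bar above its pivot and 16 mm to the right of the bar's middle; the pivot is at press (-16, -98, 36 + h).
- catch (a point): round top of the 8 mm wide tongue of the fixed catch plate, press (-16, -141, 213); right of it is the notch for the tooth, 22 mm wide, 34 mm deep. Hook: guard up to 0.085 or more with the bar near upright (the tooth then passes left of the tongue), tilt the bar to 0.23 so that the slot is over the tongue, lower: it hangs on the tongue. Unhook: lift to 0.085, bar upright, lower.
- catch_tray (a joint): how far the catch tray is pulled out, m: 0 = fully home, 0.17 = stop. It slides along the press's -x with 2 to 4 N and stays where it is left.
- tray_handle (a point): middle of the tray's handle: steel rod 12 mm in diameter, 80 mm long along the press's y, centre 34 mm above the bench, on two legs at its ends; at press (-88 - travel, 30, 34). Pinch it from above, fingers closing along the press's x, or push it. Tray: aluminium, inside 106 (x) x 208 (y) mm, floor 11 mm and rim 35 mm above the bench, walls 4 mm, inner middle at press (65 - travel, 12).
- module_1: finished converter module: finned aluminium housing with black end caps, 40 x 62 x 30 mm (own x, y, z), 0.08 to 0.17 kg; origin in the middle of its underside. Starts in the right place of the tray, fins up, its y roughly along the press's y. Pinch it across its 40 mm width. May be absent.
- module_2: a module like module_1; starts in the middle place of the tray; may be absent
- module_3: a module like module_1; starts in the left place of the tray; may be absent
- tote: open black plastic tote, loose, 0.9 kg, 134 x 236 x 55 mm outside (own x, y, z) with a rim lip 6 mm wide; walls and floor 4 mm (inside 126 x 228 mm); origin in the middle of its underside; stands on the bench left of the press.

How it is judged:
By the outcome, as a careful person would: the job done as asked, in the order asked, and still so for the second after the job is handed in, with the robot touching nothing.
Of module_1, module_2, module_3 only 2 to 3 are there at a start; the rules pass over those that are not, and their reading is None.
At some moment in a run one of tote may be knocked a few centimetres aside while the robot is not near it.
Once in a run the grip may slacken for a moment while it holds something.
It also fails if it takes over 200 s, if anything falls off the work surface, if the arm or the gripper's body presses on something with over 40 N, if the wrist force passes 120 N, or if a joint passes its speed limit or range.

ROBOT

A 6-joint arm with a two-finger parallel gripper is mounted at the origin on a cart in front of the work surface, level with it; the furniture and walls round the work are solid. World frame = base frame: x ahead of the robot, y to its left, z up, the work surface at z = 0. Lengths are in m, angles in rad, forces in N, time in s.
With the tool pointing down it reaches from about 0.325 to 0.85 m from the base axis. Payload 4.4 kg.
Tool frame: the origin (TCP) lies midway between the tips of the shut fingers; the grasp point (between the pads) lies behind it (env.tcp_to_grasp is the z of the grasp point in the tool frame, in m); z points along the fingers, y is the line along which they close (so a half turn about z gives the same grasp; the last joint's range is limited). The gripper opens to 94 mm and grips with 3 to 60 N. Pads are 16 mm wide; open, the fingers measure 119 mm over their backs; the gripper's body (75 mm by 177 mm) begins 78 mm behind the grasp point.
Start: joints at [-1.429, 0.207, 1.542, -0, 1.393, -0.15], TCP at [0.166, -0.551, 0.205] pointing down, gripper open.
Joint ranges: [-2.73, 2.73], [-0.86, 2.22], [0.23, 2.46], [-1.11, 4.25], [0.08, 2.63], [-2.82, 2.82]. Speed limits (rad/s): [2.79, 2.79, 3.14, 3.14, 3.14, 3.14].

INTERFACE

Orientations are given as a rotation vector (axis times angle).
In Python, from station import env gives the robot as it stands. The module is installed in compiled form; this text tells all that it offers.
- The arm moves only by the tool play_rows, never from a script. Its argument "steps" is a list of rows, each a list of 7 numbers: the shift along the tool's x, y, z in mm, then the turn, a rotation vector about the tool's x, y, z in degrees, then the finger opening in mm, from 0 to 94. In form: [[x, y, z, rx, ry, rz, gripper], ...]. A call has 1 to 12 rows; each row shifts and turns the commanded pose from where the row before left it, along the tool's axes as they then stand; what a row does not reach is not made up. A row lasts 1/10 s, in which the tool goes at most 50 mm and 8.59 degrees, less where a joint would pass 70% of its speed; a pose out of reach is approached as far as the arm can. A call is refused whole if a number of a shift passes 50 or a number of a turn 8.59, either way. A call with a gripper value outside its range is refused whole. The fingers move at their own pace and stop on an object; "force" is the grip in N (left out, the last holds). Time passes only in rows, so rows that do not move let the fingers close. It gives the time, the measured TCP pose, the force, the opening and the grip force at its end, in the units of the state.
- env.get_obs(): the state, without advancing time (a new reading comes with each control period).
- env.snapshot(name): name is "scene" or "side" or "wrist"; returns a dict with "frame" (420x560x3 uint8, blue, green, red), "depth" (420x560 float32, m along the optical axis (not along the pixel's ray), 0 where there is no reading), "fx", "fy", "cx", "cy" (pixels), "k1" (the pictures are not rectified: a ray, as slopes to the right and down, at radius r is drawn at 1 + k1 r^2 times it, then the intrinsics apply), "R" (3x3) and "t" (3): a world point X has camera coordinates R X + t. Camera axes: x right, y down, z forward; pixel columns grow to the right and rows downward; lengths in m; the calibration is good to about 2 mm. A picture is of the moment at which its call begins.
- env.finish_job(): hands the job in; it is judged then, once.
The state is a dict: "t": time; "joint_pos": joint angles; "joint_vel": joint speeds; "effort": joint torques, N m; "tcp_pos": TCP position; "orientation": TCP orientation; "contact_force": force on the tool from outside, world axes, zero at the start; "moment": the same for the moment, N m; "width": finger opening in m; "grasp_force": force on a finger pad.
Only numpy, scipy, OpenCV 4.12 (cv2) and the standard library are available. Lean on these libraries where they do the work, as an engineer would, in place of code of your own. Each camera call takes 0.05 s, during which the arm holds its last target. There are 200 camera calls.

## Working session

There is one attempt and no reset: what is moved stays moved. The work goes in short steps, Python scripts to look and compute and a tool call to move; the robot and the scene stay as the last step left them, time stands still between calls to the robot, and variables do not carry over. Pictures are saved under pics/ and viewed, at most 19 in all, crops included, and the job is handed in when it is done.

Besides the shell and the picture viewer there is one more tool, called after "Request:" as a command line: name --pt "numbers of a row" for each row, then --argument value for the rest. play_rows: Moves the arm, as the interface text tells. Its arguments: {"type":"object","properties":{"steps":{"type":"array"},"force":{"type":"number"}},"required":["steps"]}

```bash
mkdir -p pics
cat > h.py <<'E'
import numpy as np, cv2
from station import env
def snap(n,f=None):
    s=env.snapshot(n)
    if f: cv2.imwrite('pics/'+f,s['frame'])
    return s
def pts(s):
    h,w=s['depth'].shape
    u,v=np.meshgrid(np.arange(w),np.arange(h))
    K=np.array([[s['fx'],0,s['cx']],[0,s['fy'],s['cy']],[0,0,1.]])
    p=np.stack([u,v],-1).reshape(-1,1,2).astype(float)
    n=cv2.undistortPoints(p,K,np.array([s['k1'],0,0,0,0.])).reshape(h,w,2)
    d=s['depth'][...,None]
    c=np.concatenate([n*d,d],-1)
    return (c-s['t'])@s['R'], s['depth']>0   # R^T(c-t)
def ray(s,u,v,z):
    K=np.array([[s['fx'],0,s['cx']],[0,s['fy'],s['cy']],[0,0,1.]])
    n=cv2.undistortPoints(np.array([[[u,v]]],float),K,np.array([s['k1'],0,0,0,0.]))[0,0]
    o=-s['R'].T@s['t']; d=s['R'].T@np.array([n[0],n[1],1])
    return o+d*(z-o[2])/d[2]
def st():
    o=env.get_obs(); return {k:np.round(o[k],4) for k in ('t','tcp_pos','orientation','joint_pos','contact_force','width','grasp_force')}
E
python3 - <<'E'
from h import *
for n in('scene','side','wrist'):
    s=snap(n,n+'0.png'); print(n,-s['R'].T@s['t'],s['R'][2])
    np.savez('/tmp/'+n,**s)
print(st(),env.tcp_to_grasp)
E
```

```text
scene [0.1923348  0.58876168 0.83423017] [ 0.41458131 -0.64671719 -0.64021809]
side [0.47215118 1.03205545 0.9142195 ] [ 0.09676218 -0.83236556 -0.54571482]
wrist [ 0.23901459 -0.52884983  0.38420159] [-0.25139762 -0.07275329 -0.96514569]
{'t': np.float64(0.15), 'tcp_pos': array([ 0.1659, -0.5499,  0.2046]), 'orientation': array([-3.1063, -0.4581,  0.    ]), 'joint_pos': array([-1.4285,  0.2072,  1.5426, -0.    ,  1.3935, -0.1505]), 'contact_force': array([-0.1888,  0.549 ,  0.2968]), 'width': np.float64(0.094), 'grasp_force': np.float64(0.0)} -0.0188
```

View pics/scene0.png

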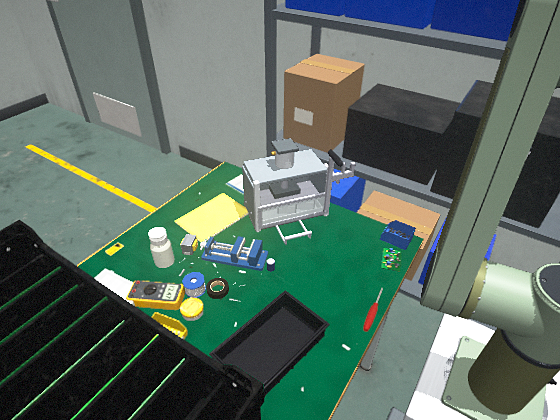

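View pics/side0.png

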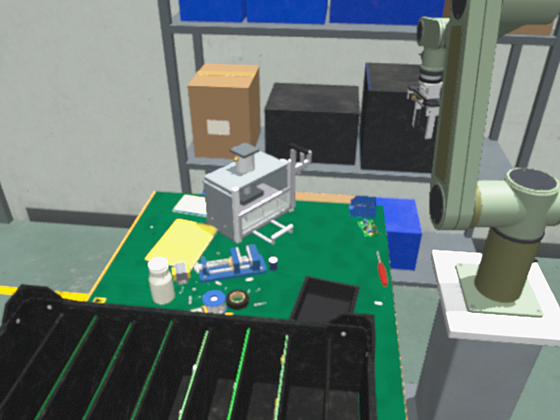

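The scene view shows the press at about (290,190), the black handle at (337,158), the tray handle at (295,236) and the tote at (270,345). The side view shows the same layout from the left. Next I'll measure them using depth.

Run:
```python
from h import *
for n in('scene','side'):
    s=dict(np.load('/tmp/%s.npz'%n)); P,ok=pts(s)
    u0=(235,135,360,250) if n=='scene' else (195,140,320,245)
    M=np.zeros(ok.shape,bool); M[u0[1]:u0[3],u0[0]:u0[2]]=1; M&=ok
    Q=P[M]; top=Q[abs(Q[:,2]-.179)<.006]
    r=cv2.minAreaRect((top[:,:2]*1000).astype(np.float32)); print(n,'head',len(top),r,cv2.boxPoints(r).round())
    h=M&(s['frame'].max(-1)<60)&(P[...,2]>.2); v=P[h]; print('handle',len(v),np.median(v,0) if len(v) else 0, v.min(0) if len(v) else 0, v.max(0) if len(v) else 0)
    # tray handle
    q=M&(P[...,2]>.03)&(P[...,2]<.05)&(s['frame'].min(-1)>120); a=P[q]
    print('low bright',len(a)); 
    im=cv2.resize(s['frame'][u0[1]-10:u0[3]+10,u0[0]-10:u0[2]+10],None,fx=4,fy=4,interpolation=cv2.INTER_CUBIC); cv2.imwrite(f'pics/{n}_c.png',im); print(im.shape)
    # tote: black near rim z .055
    b=ok&(abs(P[...,2]-.055)<.008)&(s['frame'].max(-1)<70)&(P[...,0]>.2)&(P[...,0]<.9)&(P[...,1]>-.5)&(P[...,1]<.45)
    t=P[b]; r=cv2.minAreaRect((t[:,:2]*1000).astype(np.float32)); print('tote',len(t),r)
```

```text
scene head 1678 ((695.0811157226562, -290.6756591796875), (318.3622741699219, 168.65457153320312), 49.375144958496094) [[ 527. -357.]
 [ 655. -466.]
 [ 863. -225.]
 [ 735. -115.]]
handle 91 [ 0.56808407 -0.27676674  0.25555859] [ 0.53618001 -0.30156589  0.23847732] [ 0.77800646 -0.24031706  0.26275975]
low bright 493
(540, 580, 3)
tote 1469 ((502.82281494140625, 280.33837890625), (462.27764892578125, 203.49607849121094), 65.2509765625)
side head 1483 ((694.9718017578125, -286.5172119140625), (319.8061218261719, 163.13877868652344), 49.58594512939453) [[ 529. -355.]
 [ 653. -461.]
 [ 861. -218.]
 [ 737. -112.]]
handle 91 [ 0.57352794 -0.28149977  0.25634572] [ 0.5415882  -0.30838631  0.24419165] [ 0.60214641 -0.25285325  0.26254377]
low bright 442
(500, 580, 3)
tote 1399 ((614.8418579101562, 257.6644592285156), (471.23516845703125, 384.156494140625), 0.1988288015127182)
```

View pics/scene_c.png

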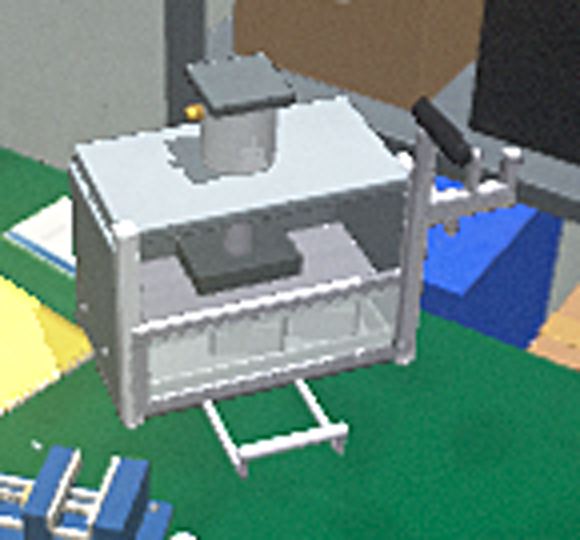

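The crop shows the head plate, the black handle at top right, the catch notch beside it and the tray handle in front. It also shows dividers with modules behind the clear panel.

Run:
```python
from h import *
for n in('scene','side'):
    s=dict(np.load('/tmp/%s.npz'%n)); P,ok=pts(s)
    u0=(235,135,360,250) if n=='scene' else (195,140,320,245)
    M=np.zeros(ok.shape,bool); M[u0[1]:u0[3],u0[0]:u0[2]]=1; M&=ok
    m=(M&(abs(P[...,2]-.179)<.006)).astype(np.uint8); m=cv2.morphologyEx(m,cv2.MORPH_OPEN,np.ones((5,5)))
    k,l,stt,c=cv2.connectedComponentsWithStats(m); i=1+np.argmax(stt[1:,4]); top=P[l==i]
    r=cv2.minAreaRect((top[:,:2]*1000).astype(np.float32)); print(n,'head',len(top),r,cv2.boxPoints(r).round().tolist(),np.median(top[:,2]))
    def fit(mask,nm):
        v=P[mask]; 
        if len(v)<8: print(nm,'few');return
        c=np.median(v,0); v=v[np.linalg.norm(v-c,axis=1)<.07]
        vx,vy,x,y=cv2.fitLine((v[:,:2]*1000).astype(np.float32),cv2.DIST_HUBER,0,.01,.01).ravel()
        pr=(v[:,:2]*1000-[x,y])@[vx,vy]; 
        print(nm,len(v),'ang',np.degrees(np.arctan2(vy,vx)),'mid',x+vx*(pr.min()+pr.max())/2,y+vy*(pr.min()+pr.max())/2,'len',np.ptp(pr),'z',v[:,2].min(),v[:,2].max())
    h=M&(s['frame'].max(-1)<60)&(P[...,2]>.235)&(np.abs(P[...,0]-.57)<.06); fit(h,'bar')
    # tote
    z=np.where(P[...,2]>.04,1,0)
    ux=(200,285,340,400) if n=='scene' else (280,270,365,330)
    T=np.zeros(ok.shape,bool); T[ux[1]:ux[3],ux[0]:ux[2]]=1
    b=T&ok&(abs(P[...,2]-.055)<.006)&(s['frame'].max(-1)<75)
    t=P[b]; print('tote x',len(t),t[:,:2].min(0),t[:,:2].max(0),cv2.minAreaRect((t[:,:2]*1000).astype(np.float32)))
    # tray handle rod in the lower region
    b=M&(P[...,2]>.028)&(P[...,2]<.05)&(s['frame'].min(-1)>110)
    for y,x in np.argwhere(b)[::25]: print((x,y),P[y,x].round(3),end=' ')
    print()
```

```text
scene head 1451 ((726.15673828125, -270.38165283203125), (240.20846557617188, 135.4560546875), 53.520347595214844) [[600.0, -327.0], [709.0, -407.0], [852.0, -214.0], [743.0, -134.0]] 0.17972754605141686
bar 85 ang -36.215275 mid 568.9010166301475 -278.3014481863022 len 71.16097590131167 z 0.24692999479777977 0.2627597540059918
tote x 1053 [0.37425324 0.05932572] [0.55960549 0.37244028] ((472.323486328125, 223.9735107421875), (309.6202087402344, 146.9028778076172), 79.46444702148438)
(np.int64(245), np.int64(201)) [ 0.833 -0.19   0.04 ] (np.int64(319), np.int64(209)) [ 0.605 -0.288  0.043] (np.int64(325), np.int64(210)) [ 0.585 -0.293  0.044] (np.int64(324), np.int64(211)) [ 0.588 -0.291  0.04 ] (np.int64(316), np.int64(212)) [ 0.61  -0.279  0.034] (np.int64(308), np.int64(213)) [ 0.63  -0.26   0.033] (np.int64(300), np.int64(214)) [ 0.645 -0.235  0.039] (np.int64(295), np.int64(215)) [ 0.657 -0.223  0.038] (np.int64(289), np.int64(216)) [ 0.668 -0.204  0.042] (np.int64(285), np.int64(217)) [ 0.675 -0.192  0.043] (np.int64(280), np.int64(218)) [ 0.685 -0.178  0.044] (np.int64(275), n
[... 1502 characters left out ...]
np.int64(267), np.int64(218)) [ 0.659 -0.219  0.034] (np.int64(265), np.int64(220)) [ 0.664 -0.211  0.032] (np.int64(255), np.int64(223)) [ 0.691 -0.178  0.041] (np.int64(253), np.int64(225)) [ 0.695 -0.168  0.04 ] (np.int64(288), np.int64(226)) [ 0.587 -0.173  0.042] (np.int64(245), np.int64(228)) [ 0.717 -0.147  0.042] (np.int64(251), np.int64(229)) [ 0.701 -0.162  0.029] (np.int64(286), np.int64(230)) [ 0.592 -0.163  0.034] (np.int64(235), np.int64(232)) [ 0.742 -0.12   0.044] (np.int64(240), np.int64(233)) [ 0.727 -0.121  0.042] (np.int64(276), np.int64(234)) [ 0.619 -0.131  0.039] (np.int64(238), np.int64(236)) [ 0.734 -0.121  0.03 ] (np.int64(273), np.int64(239)) [ 0.626 -0.114  0.033]
```

Run:
```python
import cv2,numpy as np
a=cv2.imread('pics/side0.png')[10:150,400:480]; b=cv2.imread('pics/wrist0.png')
a=cv2.resize(a,None,fx=3,fy=3,interpolation=cv2.INTER_CUBIC)
cv2.imwrite('pics/g.png',np.hstack([a,b]) )
```

```text
(no output)
```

View pics/g.png

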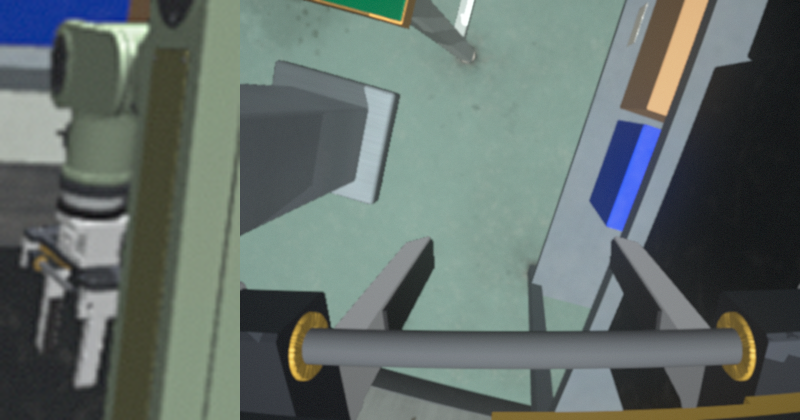

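The left half shows the wide gripper body lying along the closing direction. I'll use tool x = press −x and tool y = press +y, which puts the camera on the robot side.

Request:
play_rows --pt "0 0 -13 0 0 -8.45 60" --pt "0 0 -13 0 0 -8.45 60" --pt "0 0 -13 0 0 -8.45 60" --pt "0 0 -13 0 0 -8.45 60" --pt "0 0 -13 0 0 -8.45 60" --pt "0 0 -13 0 0 -8.45 60" --pt "0 0 -13 0 0 -8.45 60" --pt "0 0 -13 0 0 -8.45 60" --pt "0 0 -13 0 0 -8.45 60" --pt "0 0 -13 0 0 -8.45 60" --pt "0 0 -13 0 0 -8.45 60" --pt "0 0 -13 0 0 -8.45 60"

```text
t: 1.35
tcp_pos: [0.1659, -0.5503, 0.3614]
orientation: [-1.605, -2.7, -0.001]
contact_force: [0.2, -0.1, 0.2]
width: 0.0595
grasp_force: 0.0
```

Request:
play_rows --pt "0 0 0 0 0 -8.45 60" --pt "0 0 0 0 0 -8.45 60" --pt "0 0 0 0 0 -8.45 60" --pt "-18 45 0 0 0 0 60" --pt "-18 45 0 0 0 0 60" --pt "-18 45 0 0 0 0 60" --pt "-18 45 0 0 0 0 60" --pt "-18 45 0 0 0 0 60" --pt "-18 45 0 0 0 0 60" --pt "-18 45 0 0 0 0 60" --pt "-18 45 0 0 0 0 60" --pt "-18 45 0 0 0 0 60"

```text
t: 2.55
tcp_pos: [0.5383, -0.3197, 0.361]
orientation: [-0.983, -2.983, -0.0]
contact_force: [0.0, 0.2, 0.5]
width: 0.06
grasp_force: 0.0
```

```bash
cat >> h.py <<'E'
from scipy.spatial.transform import Rotation as Ro
O=np.array([661.5,-224,0]); YAW=-36.5
import json,os
if os.path.exists('press.json'):
    d=json.load(open('press.json')); O=np.array(d[:2]+[0]); YAW=d[2]
def A(): return Ro.from_euler('z',YAW,degrees=True).as_matrix()   # columns ex,ey
def topress(p): return (np.asarray(p)*1000-O)@A()
def pst():
    o=env.get_obs(); R=Ro.from_rotvec(o['orientation']).as_matrix()
    t=topress(o['tcp_pos']); g=topress(o['tcp_pos']+R[:,2]*env.tcp_to_grasp)
    RT=A().T@R
    print('t',round(o['t'],2),'TCP press',t.round(1),'grasp',g.round(1),'toolx yaw in press',np.degrees(np.arctan2(RT[1,0],RT[0,0])).round(2),'zaxis',RT[:,2].round(3),'F',(A().T@o['contact_force']).round(1),'w',round(float(o['width'])*1000,1),'gf',round(float(o['grasp_force']),1),'j',np.round(o['joint_pos'],2))
E
python3 - <<'E'
from h import *
pst()
s=snap('wrist','w1.png'); P,ok=pts(s)
m=ok&(s['frame'].max(-1)<70)&(P[...,2]>.235)&(P[...,2]<.28)
Q=topress(P[m].reshape(-1,3)); print(len(Q))
c=np.median(Q,0); print(c); Q=Q[np.linalg.norm(Q-c,axis=1)<55]
print(Q.min(0),Q.max(0),cv2.minAreaRect(Q[:,:2].astype(np.float32)),cv2.fitLine(Q[:,:2].astype(np.float32),cv2.DIST_HUBER,0,.01,.01).ravel())
E
```

```text
t 2.55 TCP press [ -42.1 -150.2  361. ] grasp [ -42.1 -150.2  379.8] toolx yaw in press -179.97 zaxis [-0.001 -0.    -1.   ] F [-0.1  0.2  0.5] w 60.0 gf 0.0 j [-0.67  0.25  1.18 -0.    1.72 -1.61]
1480
[ -44.35812565 -106.99642453  259.13758492]
[ -75.23894123 -113.85495387  252.87541914] [  0.51845952 -97.4448733  262.46299698] ((-37.40159606933594, -105.96131134033203), (16.035484313964844, 75.69544982910156), 88.60791015625) [ 9.97912407e-01 -6.45818934e-02 -4.24893875e+01 -1.07022156e+02]
```

View pics/w1.png

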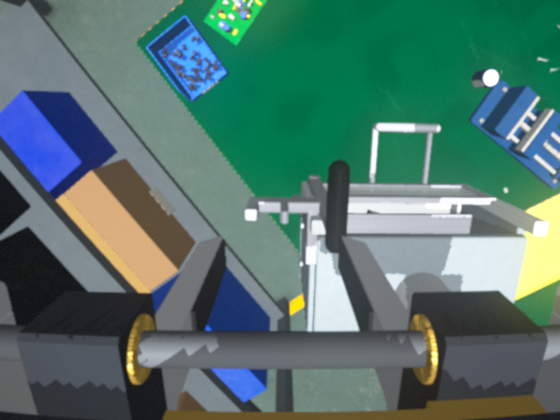

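The wrist view shows the handle at about (339,205), the tray rod at (408,128) and the catch at about (285,210). I'll refine the press pose from this view.

Request:
play_rows --pt "0 12 0 0 0 0 60" --pt "0 12 0 0 0 0 60" --pt "0 12 0 0 0 0 60" --pt "0 9 0 0 0 0 60" --pt "0 0 0 0 0 0 60"

```text
t: 3.1
tcp_pos: [0.5638, -0.2845, 0.3618]
orientation: [0.982, 2.984, 0.0]
contact_force: [-0.5, -0.0, 0.7]
width: 0.0597
grasp_force: 0.0
```

Run:
```python
from h import *
pst()
s=snap('wrist','w2.png'); P,ok=pts(s); Q=topress(P.reshape(-1,3)).reshape(P.shape)
def rep(m,n):
    q=Q[m]; c=np.median(q,0); q=q[np.linalg.norm(q-c,axis=1)<60]
    print(n,len(q),c.round(1),np.percentile(q,2,0).round(1),np.percentile(q,98,0).round(1)); 
    l=cv2.fitLine(q[:,:2].astype(np.float32),cv2.DIST_HUBER,0,.01,.01).ravel(); print('  dir',np.degrees(np.arctan2(l[1],l[0])).round(2))
f=s['frame']
rep(ok&(f.max(-1)<70)&(Q[...,2]>240)&(Q[...,2]<280)&(Q[...,0]<-5),'handle')
rod=ok&(f.min(-1)>110)&(Q[...,2]>30)&(Q[...,2]<46)&(abs(Q[...,0]+88)<18)&(abs(Q[...,1]-30)<60); rep(rod,'rod')
c=ok&(Q[...,2]>195)&(Q[...,2]<225)&(abs(Q[...,0]+16)<30)&(Q[...,1]<-125); rep(c,'catch')
# head plate front edge
hp=ok&(abs(Q[...,2]-179)<6); q=Q[hp]
ys=np.arange(-60,60,10); e=[(y,np.percentile(q[abs(q[:,1]-y)<5][:,0],2)) for y in ys if (abs(q[:,1]-y)<5).sum()>20]; print('front edge',np.round(e,1).tolist(), 'slope deg',np.degrees(np.polyfit(*np.array(e).T,1)[0]))
```

```text
t 3.1 TCP press [ -42.5 -106.7  361.8] grasp [ -42.5 -106.7  380.6] toolx yaw in press -179.95 zaxis [ 0.  0. -1.] F [-0.4 -0.3  0.7] w 59.7 gf 0.0 j [-0.6   0.26  1.16  0.    1.72 -1.54]
handle 1034 [ -47.5 -106.   258.8] [ -73.5 -112.4  255.1] [-15.8 -97.2 261.1]
  dir -6.99
rod 552 [-89.   23.3  39.7] [-94.4 -19.5  35.8] [-83.3  64.8  41.8]
  dir -89.45
catch 339 [ -17.4 -174.7  207.3] [ -21.7 -184.6  196.7] [  -9.8 -144.5  213.8]
  dir -89.76
front edge [[-60.0, 17.1], [-50.0, 17.3], [-40.0, 17.2], [-30.0, 17.1], [-20.0, 17.1], [-10.0, 17.4], [0.0, 17.5], [10.0, 17.7], [20.0, 17.9], [30.0, 18.2], [40.0, 18.2], [50.0, 18.5]] slope deg 0.7224319719885225
```

```bash
echo '[656.4,-229.2,-36.5]' > press.json
```

Request:
play_rows --pt "0 1.5 15 0 0 0 60" --pt "0 0 20 0 0 0 60" --pt "0 0 20 0 0 0 60" --pt "0 0 20 0 0 0 60" --pt "0 0 20 0 0 0 60" --pt "0 0 20 0 0 0 60" --pt "0 0 15 0 0 0 60" --pt "0 0 0 0 0 0 10" --pt "0 0 0 0 0 0 10" --pt "0 0 0 0 0 0 10" --pt "0 0 0 0 0 0 10" --pt "0 0 0 0 0 0 10" --force 30

```text
t: 4.35
tcp_pos: [0.5651, -0.2841, 0.2327]
orientation: [0.983, 2.982, -0.001]
contact_force: [0.4, 0.1, 0.3]
width: 0.0234
grasp_force: 0.0
```

```bash
python3 -c "
from h import *
pst()"
```

```text
t 4.35 TCP press [-40.7 -98.4 232.7] grasp [-40.7 -98.4 251.5] toolx yaw in press -179.97 zaxis [ 0.002  0.    -1.   ] F [0.3 0.3 0.3] w 23.4 gf 0.0 j [-0.6   0.31  1.36  0.    1.47 -1.54]
```

Request:
play_rows --pt "0 0 0 0 0 0 10" --pt "0 0 0 0 0 0 10" --pt "0 0 0 0 0 0 10" --pt "0 0 -5 0 0 0 10" --pt "0 0 -10 0 0 0 10" --pt "0 0 -15 0 0 0 10" --pt "0 0 -15 0 0 0 10" --pt "0 0 -15 0 0 0 10" --pt "0 0 -15 0 0 0 10" --pt "0 0 -10 0 0 0 10" --pt "0 0 -4 0 0 0 10" --pt "0 0 0 0 0 0 10" --force 40

```text
t: 5.55
tcp_pos: [0.5648, -0.284, 0.3209]
orientation: [0.983, 2.983, -0.0]
contact_force: [3.0, -2.5, -4.3]
width: 0.0169
grasp_force: 40.0
```

```bash
python3 -c "
from h import *
pst()"
```

```text
t 5.55 TCP press [-41.1 -98.5 320.9] grasp [-41.1 -98.5 339.7] toolx yaw in press -179.98 zaxis [ 0.001 -0.    -1.   ] F [ 3.9 -0.2 -4.3] w 16.9 gf 40.0 j [-0.6   0.27  1.23 -0.    1.64 -1.54]
```

Request:
play_rows --pt "0 -5 -1 0 0 0 10" --pt "0 -8 0 0 0 0 10" --pt "0 -8 1 0 0 0 10" --pt "0 -8 1 0 0 0 10" --pt "0 -8 1 0 0 0 10" --pt "0 -8 1 0 0 0 10" --pt "0 -4 1 0 0 0 10" --pt "0 0 0 0 0 0 10" --pt "0 0 0 0 0 0 10"

```text
t: 6.45
tcp_pos: [0.5353, -0.323, 0.3163]
orientation: [-0.983, -2.983, -0.001]
contact_force: [3.5, 0.8, -4.8]
width: 0.017
grasp_force: 40.0
```

```bash
python3 -c "
from h import *
pst()
s=snap('side'); cv2.imwrite('pics/s3.png',cv2.resize(s['frame'][110:250,200:340],None,fx=4,fy=4,interpolation=cv2.INTER_CUBIC))"
```

```text
t 6.45 TCP press [ -41.6 -147.4  316.3] grasp [ -41.6 -147.4  335.1] toolx yaw in press -179.98 zaxis [-0.001  0.    -1.   ] F [ 2.4  2.7 -4.8] w 17.0 gf 40.0 j [-0.68  0.26  1.26  0.    1.63 -1.62]
```

View pics/s3.png

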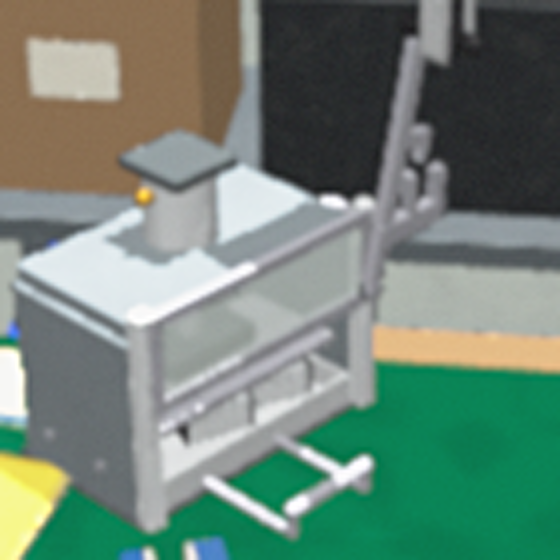

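The guard is up with the bar tilted, and the arm and tooth at (420,150) sit above the tongue at (405,185). Lowering now.

Request:
play_rows --pt "0 0 4 0 0 0 10" --pt "0 0 5 0 0 0 10" --pt "0 0 5 0 0 0 10" --pt "0 0 4 0 0 0 10" --pt "0 0 3 0 0 0 10" --pt "0 0 2 0 0 0 10" --pt "0 0 0 0 0 0 10" --pt "0 0 0 0 0 0 10"

```text
t: 7.3
tcp_pos: [0.5355, -0.323, 0.2941]
orientation: [0.983, 2.984, 0.0]
contact_force: [1.7, 3.9, 0.6]
width: 0.0172
grasp_force: 40.0
```

```bash
python3 -c "
from h import *
pst()
s=snap('side'); cv2.imwrite('pics/s4.png',cv2.resize(s['frame'][110:250,200:340],None,fx=4,fy=4,interpolation=cv2.INTER_CUBIC))"
```

```text
t 7.3 TCP press [ -41.4 -147.3  294.1] grasp [ -41.4 -147.3  312.9] toolx yaw in press -179.97 zaxis [ 0.  0. -1.] F [-1.   4.1  0.6] w 17.2 gf 40.0 j [-0.68  0.26  1.29  0.    1.59 -1.62]
```

View pics/s4.png

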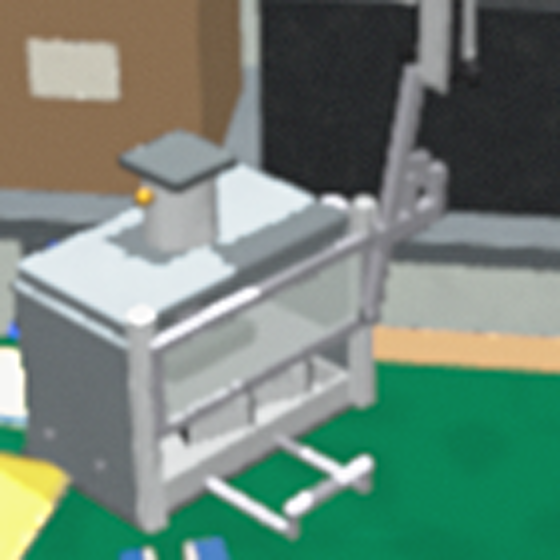

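The bar is hooked: the tooth is in the notch at (425,170), and the vertical load on the tool has dropped to about zero. Releasing and rising.

Request:
play_rows --pt "0 0 1 0 0 0 10" --pt "0 0 0 0 0 0 40" --pt "0 0 0 0 0 0 50" --pt "0 0 0 0 0 0 50" --pt "0 0 0 0 0 0 50" --pt "0 0 -10 0 0 0 50" --pt "0 0 -20 0 0 0 50" --pt "0 0 -20 0 0 0 50" --pt "0 0 -20 0 0 0 50"

```text
t: 8.25
tcp_pos: [0.5354, -0.3234, 0.3639]
orientation: [0.983, 2.983, -0.001]
contact_force: [0.5, -1.0, 0.2]
width: 0.0501
grasp_force: 0.0
```

```bash
python3 -c "
from h import *
pst()
s=snap('wrist'); P,ok=pts(s); Q=topress(P.reshape(-1,3)).reshape(P.shape); f=s['frame']
q=Q[ok&(f.max(-1)<70)&(Q[...,2]>290)&(Q[...,2]<335)&(Q[...,0]<-5)&(Q[...,0]>-90)&(abs(Q[...,1]+147)<40)]
print(len(q),np.percentile(q,2,0),np.percentile(q,98,0))
"
```

```text
t 8.25 TCP press [ -41.2 -147.7  363.9] grasp [ -41.2 -147.7  382.7] toolx yaw in press -179.98 zaxis [ 0.001 -0.    -1.   ] F [ 1.  -0.5  0.2] w 50.1 gf 0.0 j [-0.68  0.25  1.17 -0.    1.72 -1.62]
2360 [ -72.71736387 -155.83431954  314.73053429] [  -6.5300293  -139.98035657  321.23767763]
```

The handle top is at z = 321 with nothing touching it, so the guard hangs by itself. Next I'll put the shut fingers behind the tray rod.

Request:
play_rows --pt "3 18 0 0 0 0 0" --pt "3 18 0 0 0 0 0" --pt "3 18 0 0 0 0 0" --pt "3 18 0 0 0 0 0" --pt "3 18 0 0 0 0 0" --pt "3 18 0 0 0 0 0" --pt "3 18 0 0 0 0 0" --pt "3 18 0 0 0 0 0" --pt "3 18 0 0 0 0 0" --pt "3 16 0 0 0 0 0" --pt "0 0 40 0 0 0 0" --pt "0 0 40 0 0 0 0"

```text
t: 9.5
tcp_pos: [0.619, -0.1615, 0.2837]
orientation: [0.98, 2.979, -0.001]
contact_force: [0.6, -0.2, -0.4]
width: 0.0007
grasp_force: 0.0
```

Request:
play_rows --pt "0 0 40 0 0 0 0" --pt "0 0 40 0 0 0 0" --pt "0 0 40 0 0 0 0" --pt "0 0 30 0 0 0 0" --pt "0 0 0 0 0 0 0"

```text
t: 10.0
tcp_pos: [0.6132, -0.1601, 0.1264]
orientation: [-0.98, -2.973, -0.001]
contact_force: [0.2, 0.1, 0.1]
width: 0.0004
grasp_force: 0.0
```

```bash
python3 -c "
from h import *
pst()
s=snap('wrist','w5.png'); P,ok=pts(s); Q=topress(P.reshape(-1,3)).reshape(P.shape); f=s['frame']
q=Q[ok&(f.min(-1)>100)&(Q[...,2]>30)&(Q[...,2]<46)&(Q[...,0]<-80)&(Q[...,0]>-110)&(abs(Q[...,1]-30)<50)]
print(len(q),np.median(q,0),np.percentile(q,2,0),np.percentile(q,98,0))
"
```

```text
t 10.0 TCP press [-75.8  29.9 126.4] grasp [-75.6  29.9 145.2] toolx yaw in press -179.98 zaxis [-0.011 -0.003 -1.   ] F [0.1 0.2 0.1] w 0.4 gf 0.0 j [-0.39  0.41  1.45 -0.    1.29 -1.33]
1804 [-89.01619669  30.25687005  39.42920512] [-93.85424507 -11.99225277  35.03739281] [-82.66254304  73.26077188  41.4031246 ]
```

View pics/w5.png

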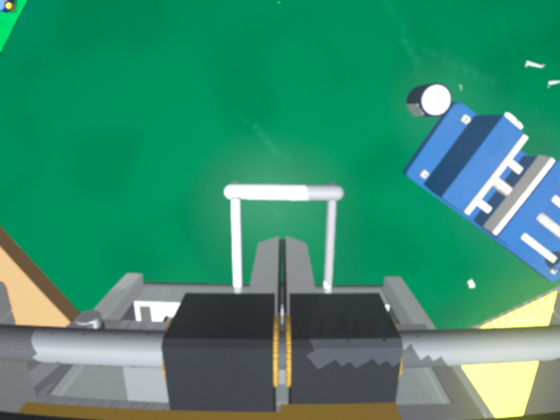

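The rod is at (283,191) with the fingers just behind it, centred between the legs. Descending and pulling.

Request:
play_rows --pt "-3 0 0 0 0 0 0" --pt "-3 0 16 0 0 0 0" --pt "0 0 20 0 0 0 0" --pt "0 0 20 0 0 0 0" --pt "0 0 20 0 0 0 0" --pt "0 0 20 0 0 0 0" --pt "0 0 10 0 0 0 0" --pt "3 0 0 0 0 0 0" --pt "4 0 0 0 0 0 0" --pt "6 0 0 0 0 0 0" --pt "8 0 0 0 0 0 0" --pt "0 0 0 0 0 0 0"

```text
t: 11.25
tcp_pos: [0.6049, -0.1527, 0.0276]
orientation: [0.982, 2.983, 0.0]
contact_force: [0.1, -0.6, 0.4]
width: 0.0003
grasp_force: 0.1
```

```bash
python3 -c "
from h import *
pst()"
```

```text
t 11.25 TCP press [-87.   30.9  27.6] grasp [-87.   30.9  46.4] toolx yaw in press -179.95 zaxis [ 0.001  0.    -1.   ] F [ 0.4 -0.5  0.4] w 0.3 gf 0.1 j [-0.39  0.5   1.55  0.    1.09 -1.32]
```

Request:
play_rows --pt "0 0 7 0 0 0 0" --pt "6 0 0 0 0 0 0" --pt "10 0 0 0 0 0 0" --pt "10 0 0 0 0 0 0" --pt "0 0 0 0 0 0 0"

```text
t: 11.75
tcp_pos: [0.5816, -0.1362, 0.0188]
orientation: [-0.981, -2.98, -0.001]
contact_force: [0.0, 0.7, 0.2]
width: 0.0002
grasp_force: 0.0
```

```bash
python3 -c "
from h import *
pst()
s=snap('side'); P,ok=pts(s); Q=topress(P.reshape(-1,3)).reshape(P.shape); f=s['frame']
cv2.imwrite('pics/s6.png',cv2.resize(f[110:260,190:350],None,fx=4,fy=4,interpolation=cv2.INTER_CUBIC))
"
```

```text
t 11.75 TCP press [-115.5   30.3   18.8] grasp [-115.4   30.3   37.6] toolx yaw in press -179.93 zaxis [-0.004 -0.001 -1.   ] F [-0.4  0.6  0.2] w 0.2 gf 0.0 j [-0.37  0.47  1.62  0.    1.06 -1.31]
```

View pics/s6.png

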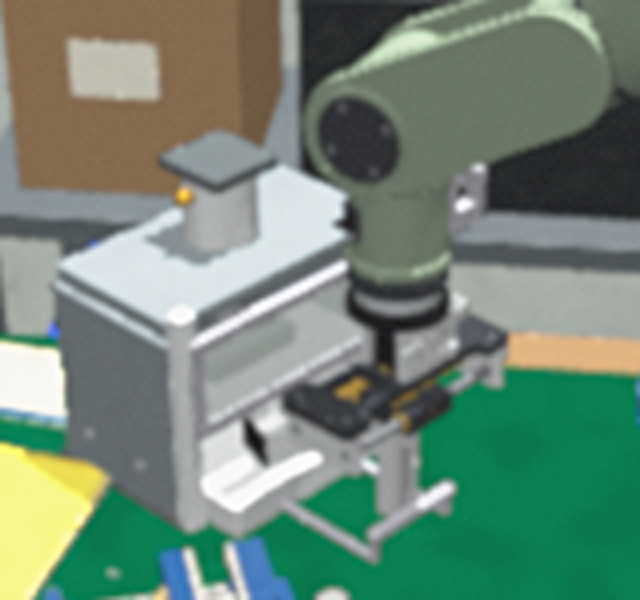

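The tray follows, with its front wall now outside and the fingers still behind the rod. Pulling on.

Request:
play_rows --pt "8 0 0 0 0 0 0" --pt "12 0 0 0 0 0 0" --pt "12 0 0 0 0 0 0" --pt "12 0 0 0 0 0 0" --pt "12 0 0 0 0 0 0" --pt "12 0 0 0 0 0 0" --pt "12 0 0 0 0 0 0" --pt "12 0 0 0 0 0 0" --pt "12 0 0 0 0 0 0" --pt "8 0 0 0 0 0 0" --pt "5 0 0 0 0 0 0" --pt "0 0 0 0 0 0 0"

```text
t: 13.0
tcp_pos: [0.4884, -0.0677, 0.0191]
orientation: [-0.981, -2.981, 0.001]
contact_force: [-0.3, 0.3, 0.0]
width: 0.0004
grasp_force: 0.0
```

Request:
play_rows --pt "4 0 0 0 0 0 0" --pt "3 0 0 0 0 0 0" --pt "3 0 0 0 0 0 0" --pt "0 0 0 0 0 0 0"

```text
t: 13.4
tcp_pos: [0.4821, -0.0628, 0.0193]
orientation: [0.983, 2.983, -0.001]
contact_force: [2.1, -3.9, -1.9]
width: 0.0003
grasp_force: 1.8
```

```bash
python3 -c "
from h import *
pst()
s=snap('scene'); P,ok=pts(s); Q=topress(P.reshape(-1,3)).reshape(P.shape)
q=Q[ok&(s['frame'].min(-1)>100)&(Q[...,2]>28)&(Q[...,2]<46)&(Q[...,0]<-215)&(Q[...,0]>-290)&(abs(Q[...,1]-30)<55)]
print(len(q),np.percentile(q,[5,50,95],0).round(1).tolist())
"
```

```text
t 13.4 TCP press [-239.    30.1   19.3] grasp [-239.1   30.1   38.1] toolx yaw in press -179.97 zaxis [ 0.001 -0.001 -1.   ] F [ 4.1 -1.9 -1.9] w 0.3 gf 1.8 j [-0.31  0.27  1.91 -0.    0.97 -1.24]
154 [[-262.1, -4.1, 33.6], [-257.8, 36.3, 39.2], [-242.8, 73.9, 43.6]]
```

Request:
play_rows --pt "3 0 0 0 0 0 0" --pt "3 0 0 0 0 0 0" --pt "0 0 0 0 0 0 0"

```text
t: 13.75
tcp_pos: [0.4824, -0.0623, 0.0205]
orientation: [0.978, 2.972, -0.005]
contact_force: [10.2, -10.3, -11.8]
width: 0.0006
grasp_force: 7.3
```

```bash
python3 -c "
from h import *
pst()"
```

```text
t 13.75 TCP press [-239.1   30.6   20.5] grasp [-239.4   30.6   39.3] toolx yaw in press -179.95 zaxis [ 0.013  0.001 -1.   ] F [ 14.3  -2.2 -11.8] w 0.6 gf 7.3 j [-0.3   0.26  1.91 -0.    0.96 -1.24]
```

At the stop, since the force rose with no further travel. Backing off, rising and turning over the tray.

Request:
play_rows --pt "-5 0 0 0 0 0 0" --pt "-5 0 -10 0 0 0 0" --pt "0 0 -35 0 0 0 0" --pt "0 0 -40 0 0 0 0" --pt "0 0 -40 0 0 0 0" --pt "-18 -3 -25 0 0 0 70" --pt "-18 -3 -25 0 0 0 70" --pt "-18 -3 -25 0 0 0 70" --pt "-18 -3 -25 0 0 0 70" --pt "-18 -3 -25 0 0 0 70" --pt "-18 -3 0 0 0 0 70" --pt "-18 0 0 0 0 0 70"

```text
t: 14.95
tcp_pos: [0.576, -0.154, 0.2712]
orientation: [-0.983, -2.984, -0.001]
contact_force: [0.2, 0.7, -0.6]
width: 0.0533
grasp_force: 0.0
```

Request:
play_rows --pt "0 0 0 0 0 8.2 70" --pt "0 0 0 0 0 8.2 70" --pt "0 0 0 0 0 8.2 70" --pt "0 0 0 0 0 8.2 70" --pt "0 0 0 0 0 8.2 70" --pt "0 0 0 0 0 8.2 70" --pt "0 0 0 0 0 8.2 70" --pt "0 0 0 0 0 8.2 70" --pt "0 0 0 0 0 8.2 70" --pt "0 0 0 0 0 8.2 70" --pt "0 0 0 0 0 8 70" --pt "0 0 0 0 0 0 70"

```text
t: 16.15
tcp_pos: [0.575, -0.1531, 0.2695]
orientation: [-2.802, -1.415, 0.002]
contact_force: [-0.7, -0.2, -1.0]
width: 0.0697
grasp_force: 0.0
```

```bash
python3 -c "
from h import *
pst()
snap('wrist','w7.png'); s=snap('scene','s7.png'); 
cv2.imwrite('pics/c7.png',np.hstack([cv2.imread('pics/w7.png')[:,:400],s['frame'][:,180:580]]))"
```

```text
t 16.15 TCP press [-110.7   12.8  269.5] grasp [-110.6   12.8  288.3] toolx yaw in press 90.07 zaxis [-0.003  0.    -1.   ] F [-0.5 -0.6 -1. ] w 69.7 gf 0.0 j [-0.41  0.21  1.41  0.    1.53  0.23]
```

View pics/c7.png

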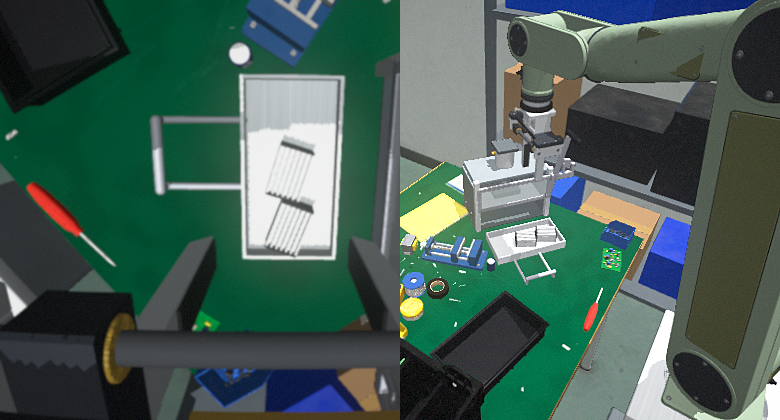

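The wrist view shows the tray with two modules, at about (291,167) and (289,226) in the image. The left place is empty. The scene view shows the tote at about (490,345), apparently where it was.

```bash
cat >> h.py <<'E'
def mods(s,zlo=35,zhi=48,box=(-152,-58,-90,114),show=True):
    P,ok=pts(s); Q=topress(P.reshape(-1,3)).reshape(P.shape)
    m=(ok&(Q[...,2]>zlo)&(Q[...,2]<zhi)&(Q[...,0]>box[0])&(Q[...,0]<box[1])&(Q[...,1]>box[2])&(Q[...,1]<box[3])).astype(np.uint8)
    k,l,t,_=cv2.connectedComponentsWithStats(m)
    for i in range(1,k):
        if t[i,4]<150: continue
        q=Q[l==i]; r=cv2.minAreaRect(q[:,:2].astype(np.float32)); print(t[i,4],np.median(q,0).round(1),np.round(r[0],1),np.round(r[1],1),round(r[2],1),'z',np.percentile(q[:,2],[5,95]).round(1))
    return Q,m
def tote(s):
    P,ok=pts(s); f=s['frame']
    m=ok&(f.max(-1)<75)&(P[...,2]>.045)&(P[...,2]<.062)&(P[...,0]>.3)&(P[...,0]<.7)&(P[...,1]>-.1)&(P[...,1]<.4)
    k,l,t,_=cv2.connectedComponentsWithStats(m.astype(np.uint8))
    for i in range(1,k):
        if t[i,4]>120:
            q=P[l==i]*1000; r=cv2.minAreaRect(q[:,:2].astype(np.float32)); print('tote',t[i,:4],t[i,4],np.round(r[0],1),np.round(r[1],1),round(r[2],1))
E
python3 -c "
from h import *
s=snap('wrist'); Q,m=mods(s); cv2.imwrite('pics/m.png',m*255)
s=snap('scene'); tote(s)
"
```

```text
2261 [-102.2  -20.4   41. ] [-102.   -20.8] [136.5  55.9] 88.4 z [36.2 42.4]
tote [209 290 121 100] 1183 [467.1 192.4] [249.1 147.1] 79.3
```

```bash
python3 -c "
from h import *
s=snap('wrist'); P,ok=pts(s); Q=topress(P.reshape(-1,3)).reshape(P.shape)
f=s['frame']; g=f.max(-1)
inb=ok&(Q[...,0]>-152)&(Q[...,0]<-58)&(Q[...,1]>-90)&(Q[...,1]<114)
b=((g>110)&inb&(Q[...,2]>33)).astype(np.uint8); b=cv2.morphologyEx(cv2.morphologyEx(b,cv2.MORPH_CLOSE,np.ones((5,5))),cv2.MORPH_OPEN,np.ones((7,7)))
k,l,t,_=cv2.connectedComponentsWithStats(b)
for i in range(1,k):
  if t[i,4]>100:
    q=Q[l==i]; r=cv2.minAreaRect(q[:,:2].astype(np.float32)); print('bright',t[i],np.round(r[0],1),np.round(r[1],1),round(r[2],1),np.median(q[:,2]))
d=((g<80)&inb&(Q[...,2]>33)).astype(np.uint8)
k,l,t,_=cv2.connectedComponentsWithStats(d)
for i in range(1,k):
  if t[i,4]>30:
    q=Q[l==i]; r=cv2.minAreaRect(q[:,:2].astype(np.float32)); print('dark',t[i],np.round(r[0],1),np.round(r[1],1),round(r[2],1),np.median(q[:,2]))
cv2.imwrite('pics/m.png',cv2.resize(f[120:270,230:350],None,fx=4,fy=4,interpolation=cv2.INTER_CUBIC))
"
```

```text
bright [ 265  146   47  110 3448] [-101.6    0. ] [176.2  52.5] 88.3 39.61541058593731
dark [   47   238   513   182 38405] [-105.    23.5] [94.  46.6] 0.1 384.5352973420263
```

View pics/m.png

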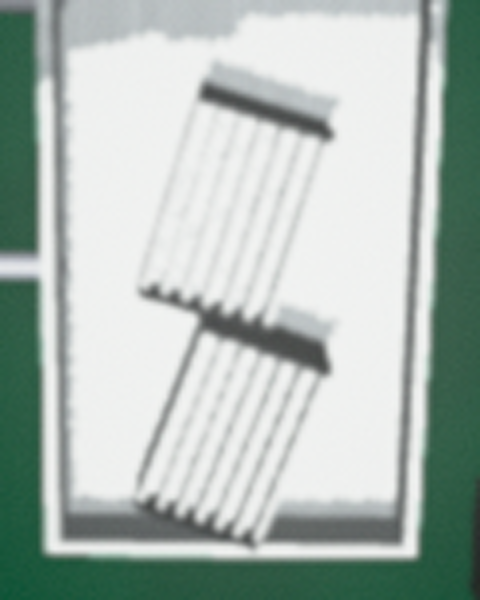

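```bash
python3 -c "
from h import *
s=snap('wrist')
for n,c in(('mid',[(203,84),(334,128),(264,325),(140,290)]),('right',[(202,318),(329,366),(256,543),(137,500)])):
    p=np.array([topress(ray(s,230+(u+.5)/4-.5,120+(v+.5)/4-.5,.041)) for u,v in c])[:,:2]
    a=(p[0]+p[1]-p[2]-p[3])/2; w=(p[1]+p[2]-p[0]-p[3])/2
    print(n,p.round(1).tolist(),'c',p.mean(0).round(1),'len',np.linalg.norm(a).round(1),np.degrees(np.arctan2(a[1],a[0])).round(1),'w',np.linalg.norm(w).round(1),np.degrees(np.arctan2(w[1],w[0])).round(1))
pst()
"
```

```text
mid [[-111.2, 49.4], [-74.5, 37.2], [-93.5, -19.9], [-129.3, -9.6]] c [-102.1   14.3] len 61.0 72.3 w 38.0 -17.2
right [[-111.4, -17.9], [-74.3, -32.3], [-95.1, -88.2], [-130.9, -74.3]] c [-102.9  -53.2] len 59.7 70.3 w 39.1 -21.2
t 16.45 TCP press [-109.6   12.6  269.5] grasp [-109.6   12.6  288.3] toolx yaw in press 90.1 zaxis [-0.001  0.    -1.   ] F [-0.4 -0.1 -0.1] w 70.0 gf 0.0 j [-0.41  0.21  1.41  0.    1.53  0.23]
```

Both modules lean about 18° and sit close to the guard. A direct pinch would put the 177 mm gripper body into the guard, so I'll first drag each module toward −x. The open +x finger goes in the rear gap and the other finger stays outside the front wall.

Request:
play_rows --pt "0 0 0 0 0 5 94" --pt "0 0 0 0 0 5 94" --pt "6 -7.5 0 0 0 0 94" --pt "5 -7 20 0 0 0 94" --pt "0 0 35 0 0 0 94" --pt "0 0 35 0 0 0 94" --pt "0 0 35 0 0 0 94" --pt "0 0 35 0 0 0 94" --pt "0 0 30 0 0 0 94" --pt "0 0 20 0 0 0 94" --pt "0 0 0 0 0 0 94"

```text
t: 17.55
tcp_pos: [0.5706, -0.1341, 0.0557]
orientation: [-2.911, -1.166, 0.009]
contact_force: [-0.4, -0.2, 0.7]
width: 0.0939
grasp_force: 0.0
```

```bash
python3 -c "
from h import *
pst(); snap('wrist','w8.png')"
```

```text
t 17.55 TCP press [-125.5   25.4   55.7] grasp [-125.4   25.5   74.5] toolx yaw in press 80.17 zaxis [-0.008 -0.002 -1.   ] F [-0.2 -0.4  0.7] w 93.9 gf 0.0 j [-0.38  0.4   1.63  0.    1.12  0.43]
```

View pics/w8.png

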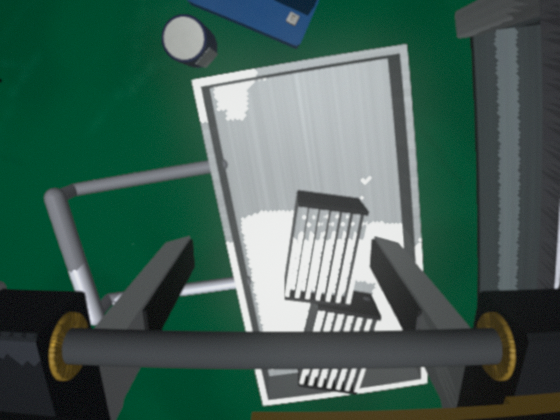

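The right finger tip at (385,245) is above the gap behind the module, and the left tip is outside the front wall. Descending and dragging.

Request:
play_rows --pt "0 3 0 0 0 0 94" --pt "0 0 15 0 0 0 94" --pt "0 0 15 0 0 0 94" --pt "0 0 9 0 0 0 94" --pt "0 0 0 0 0 0 94" --pt "-1 -5 0 0 0 0 94" --pt "-1 -6 0 0 0 0 94" --pt "-1 -6 0 0 0 0 94" --pt "-1 -6 0 0 0 0 94" --pt "-1 -5 0 0 0 0 94" --pt "0 2 0 0 0 0 94" --pt "0 0 0 0 0 0 94"

```text
t: 18.8
tcp_pos: [0.5545, -0.1228, 0.0206]
orientation: [2.917, 1.165, 0.0]
contact_force: [0.6, -0.8, -0.0]
width: 0.0938
grasp_force: 0.0
```

```bash
python3 -c "
from h import *
pst()"
```

```text
t 18.8 TCP press [-145.2   24.9   20.6] grasp [-145.2   24.9   39.4] toolx yaw in press 80.03 zaxis [ 0. -0. -1.] F [ 1.  -0.3 -0. ] w 93.8 gf 0.0 j [-0.37  0.41  1.7  -0.    1.03  0.44]
```

Request:
play_rows --pt "0 1 0 0 0 0 94" --pt "0 0 -20 0 0 0 94" --pt "0 0 -30 0 0 0 94" --pt "0 0 -30 0 0 0 94" --pt "0 0 -30 0 0 0 94" --pt "0 0 -20 0 0 0 94" --pt "0 0 0 0 0 0 94"

```text
t: 19.5
tcp_pos: [0.558, -0.1247, 0.1543]
orientation: [2.913, 1.163, 0.009]
contact_force: [0.4, -0.4, -0.4]
width: 0.0941
grasp_force: 0.0
```

```bash
python3 -c "
from h import *
pst()
s=snap('wrist','w9.png')
cv2.imwrite('pics/c9.png',cv2.resize(s['frame'][150:350,180:430],None,fx=3,fy=3,interpolation=cv2.INTER_CUBIC))"
```

```text
t 19.5 TCP press [-141.3   25.5  154.3] grasp [-141.4   25.4  173.1] toolx yaw in press 80.02 zaxis [ 0.008  0.002 -1.   ] F [ 0.6 -0.1 -0.4] w 94.1 gf 0.0 j [-0.37  0.24  1.61  0.    1.28  0.44]
```

View pics/c9.png

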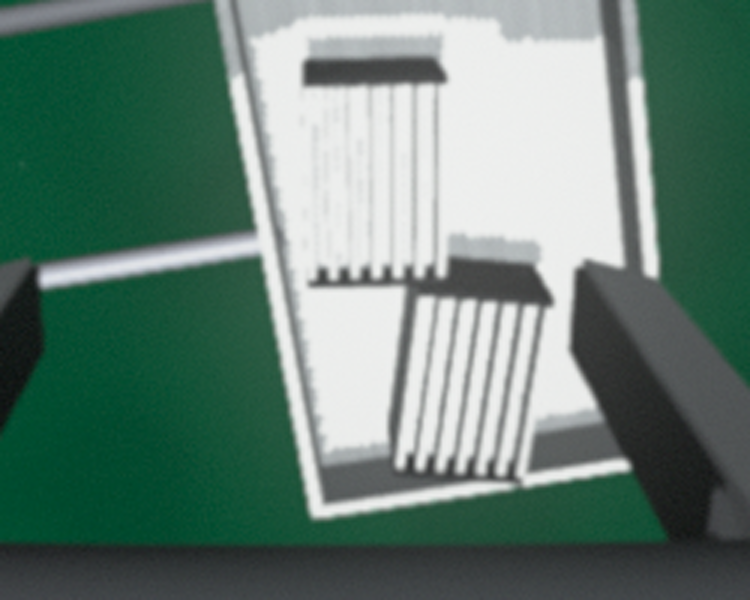

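The mid module is now aligned with the tool: top corners at crop (303,82), (446,82), (445,278), (310,281). The right module's are at (415,292), (550,302), (522,480), (395,472).

```bash
cat >> h.py <<'E'
def corners(s,c,off,sc,z=.041):
    p=np.array([topress(ray(s,off[0]+(u+.5)/sc-.5,off[1]+(v+.5)/sc-.5,z)) for u,v in c])[:,:2]
    a=(p[0]+p[1]-p[2]-p[3])/2; w=(p[1]+p[2]-p[0]-p[3])/2
    print('c',p.mean(0).round(1),'len',np.linalg.norm(a).round(1),np.degrees(np.arctan2(a[1],a[0])).round(1),'w',np.linalg.norm(w).round(1),np.degrees(np.arctan2(w[1],w[0])).round(1))
E
python3 -c "
from h import *
s=snap('wrist')
corners(s,[(303,82),(446,82),(445,278),(310,281)],(180,150),3)
corners(s,[(415,292),(550,302),(522,480),(395,472)],(180,150),3)
pst()"
```

```text
c [-124.7   12. ] len 57.1 81.8 w 38.6 -9.4
c [-107.2  -55.2] len 58.4 75.5 w 39.0 -14.7
t 19.6 TCP press [-144.3   24.6  150.1] grasp [-144.3   24.6  168.9] toolx yaw in press 80.02 zaxis [-0. -0. -1.] F [ 0.5  0.6 -0.8] w 93.9 gf 0.0 j [-0.37  0.24  1.62 -0.    1.28  0.44]
```

The gap between the module and the front wall is only about 13 mm. I'll nudge the module +x by a few mm with the fingertips just above the rim, then go deep and pinch.

Request:
play_rows --pt "-3.5 11 0 0 0 0 50" --pt "-3.5 12 0 0 0 0 50" --pt "0 0 15 0 0 0 50" --pt "0 0 20 0 0 0 50" --pt "0 0 20 0 0 0 50" --pt "0 0 10 0 0 0 50" --pt "0 0 5 0 0 0 50" --pt "0 0 0 0 0 0 50" --pt "0 0 0 0 0 0 50"

```text
t: 20.5
tcp_pos: [0.5665, -0.1452, 0.081]
orientation: [2.917, 1.165, 0.001]
contact_force: [0.6, -0.6, 0.2]
width: 0.0503
grasp_force: 0.0
```

```bash
python3 -c "
from h import *
pst()
s=snap('wrist'); P,ok=pts(s); Q=topress(P.reshape(-1,3)).reshape(P.shape)
cv2.imwrite('pics/c10.png',cv2.resize(s['frame'][100:350,130:430],None,fx=2.4,fy=2.4,interpolation=cv2.INTER_CUBIC))"
```

```text
t 20.5 TCP press [-122.2   14.    81. ] grasp [-122.3   14.    99.8] toolx yaw in press 80.03 zaxis [ 0.001  0.    -1.   ] F [ 0.8 -0.1  0.2] w 50.3 gf 0.0 j [-0.4   0.35  1.63  0.    1.16  0.41]
```

View pics/c10.png

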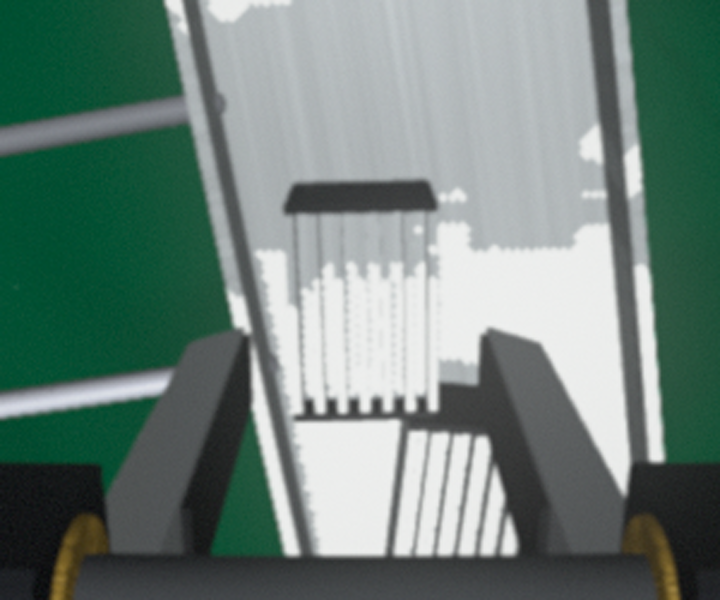

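The fingers straddle the module evenly. Descending to just above the rim, nudging, then going deep and pinching.

Request:
play_rows --pt "0 0 15 0 0 0 50" --pt "0 0 15 0 0 0 50" --pt "0 0 11 0 0 0 50" --pt "0 0 3 0 0 0 50" --pt "0 0 0 0 0 0 50" --pt "0 3 0 0 0 0 50" --pt "0 3 0 0 0 0 50" --pt "0 3 0 0 0 0 50" --pt "0 2 0 0 0 0 50" --pt "0 -3 0 0 0 0 50" --pt "0 0 0 0 0 0 50"

```text
t: 21.65
tcp_pos: [0.5712, -0.1508, 0.0366]
orientation: [2.917, 1.165, -0.0]
contact_force: [0.6, 0.2, -0.2]
width: 0.0503
grasp_force: 0.0
```

```bash
python3 -c "
from h import *
pst()
s=snap('wrist'); P,ok=pts(s); Q=topress(P.reshape(-1,3)).reshape(P.shape)
cv2.imwrite('pics/c11.png',cv2.resize(s['frame'][100:350,130:430],None,fx=2.4,fy=2.4,interpolation=cv2.INTER_CUBIC))
m=ok&(s['frame'].max(-1)>120)&(Q[...,2]>37.5)&(Q[...,2]<46)&(abs(Q[...,1]-25)<8)&(Q[...,0]>-153)&(Q[...,0]<-85)
print(np.percentile(Q[m][:,0],[2,50,98]))"
```

```text
t 21.65 TCP press [-115.1   12.3   36.6] grasp [-115.1   12.3   55.4] toolx yaw in press 80.04 zaxis [ 0. -0. -1.] F [ 0.4  0.5 -0.2] w 50.3 gf 0.0 j [-0.4   0.43  1.64 -0.    1.08  0.41]
[-134.65684453 -113.91837423  -93.59997575]
```

Request:
play_rows --pt "0 0 6 0 0 0 50" --pt "0 0 8 0 0 0 50" --pt "0 0 6 0 0 0 50" --pt "0 0 0 0 0 0 50" --pt "0 0 0 0 0 0 30" --pt "0 0 0 0 0 0 30" --pt "0 0 0 0 0 0 30" --pt "0 0 0 0 0 0 30" --force 35

```text
t: 22.5
tcp_pos: [0.5715, -0.1508, 0.0166]
orientation: [2.917, 1.165, 0.0]
contact_force: [-0.4, -0.6, -1.3]
width: 0.0396
grasp_force: 35.0
```

```bash
python3 -c "
from h import *
pst(); tote(snap('scene')); tote(snap('side'))"
```

```text
t 22.5 TCP press [-114.9   12.5   16.6] grasp [-114.9   12.5   35.4] toolx yaw in press 80.03 zaxis [ 0.  0. -1.] F [ 0.1 -0.7 -1.3] w 39.6 gf 35.0 j [-0.4   0.46  1.64 -0.    1.04  0.41]
tote [209 290 121 100] 1172 [466.9 192.5] [248.4 146.2] 79.4
tote [289 276  71  43] 445 [461.  151.4] [161.7 142.8] 78.6
tote [213 361  26  17] 137 [670.5 372. ] [58.3 29.1] 31.6
tote [251 365  30  18] 159 [585.  369.8] [66.7 30.5] 28.8
tote [289 368  37  11] 190 [491.9 368.2] [10.8 75.6] 89.8
tote [330 372  32  19] 176 [405.2 369.5] [29.1 72.2] 64.1
```

Request:
play_rows --pt "0 0 -10 0 0 0 30" --pt "0 0 -20 0 0 0 30" --pt "0 0 -30 0 0 0 30" --pt "0 0 -30 0 0 0 30" --pt "0 0 -30 0 0 0 30" --pt "0 0 -30 0 0 0 30" --pt "0 0 -20 0 0 0 30" --pt "0 0 0 0 0 0 30"

```text
t: 23.4
tcp_pos: [0.5741, -0.1519, 0.1915]
orientation: [2.912, 1.162, 0.01]
contact_force: [0.3, -0.3, -0.9]
width: 0.0395
grasp_force: 35.0
```

Request:
play_rows --pt "17 -29 0 0 0 0 30" --pt "17 -29 0 0 0 0 30" --pt "17 -29 0 0 0 0 30" --pt "17 -29 0 0 0 0 30" --pt "17 -29 0 0 0 0 30" --pt "17 -29 0 0 0 0 30" --pt "17 -29 0 0 0 0 30" --pt "17 -29 0 0 0 0 30" --pt "17 -29 0 0 0 0 30" --pt "17 -29 0 0 0 0 30" --pt "17 -29 0 0 0 0 30" --pt "17 -29 0 0 0 0 30"

```text
t: 24.6
tcp_pos: [0.4782, 0.243, 0.1851]
orientation: [-2.918, -1.165, 0.003]
contact_force: [-1.0, -0.2, -1.0]
width: 0.0398
grasp_force: 35.0
```

Request:
play_rows --pt "0 0 0 0 0 -7.2 30" --pt "0 0 0 0 0 -7.2 30" --pt "0 0 0 0 0 -7.2 30" --pt "0 0 0 0 0 -7.2 30" --pt "0 0 0 0 0 -7.2 30" --pt "0 0 0 0 0 0 30"

```text
t: 25.2
tcp_pos: [0.4787, 0.2418, 0.1851]
orientation: [-2.414, -2.009, 0.004]
contact_force: [-0.6, -0.7, -1.1]
width: 0.0396
grasp_force: 35.0
```

```bash
python3 -c "
from h import *
print(st()); tote(snap('side'));tote(snap('scene'))
s=snap('wrist','w12.png'); P,ok=pts(s)
m=ok&(s['frame'].max(-1)<75)&(P[...,2]>.045)&(P[...,2]<.062)
q=P[m]*1000; print(len(q), cv2.minAreaRect(q[:,:2].astype(np.float32)))"
```

```text
{'t': np.float64(25.2), 'tcp_pos': array([0.4787, 0.2418, 0.1851]), 'orientation': array([-2.4144, -2.0086,  0.0036]), 'joint_pos': array([0.3062, 0.1442, 1.6578, 0.    , 1.3421, 0.4892]), 'contact_force': array([-0.5744, -0.6604, -1.1381]), 'width': np.float64(0.0396), 'grasp_force': np.float64(34.9986)}
tote [335 282  25  30] 186 [395.3 120.8] [ 54.5 106.8] 20.4
tote [213 361  26  15] 129 [670.9 372.2] [56.9 27.9] 32.7
tote [251 364  30  18] 158 [578.5 379.4] [58.6 34.3] 1.3
tote [289 368  37  11] 184 [492.  367.9] [75.8  9.7] 0.1
tote [330 372  32  20] 174 [404.9 369.4] [29.8 72.8] 63.8
tote [263 299  67  91] 653 [444.2 181.9] [217.6 108.2] 80.1
tote [209 327  35  38] 252 [531.9 258.1] [94.5 44.1] 81.3
6642 ((559.4759521484375, 261.68212890625), (203.49447631835938, 365.7291259765625), 89.97535705566406)
```

View pics/w12.png

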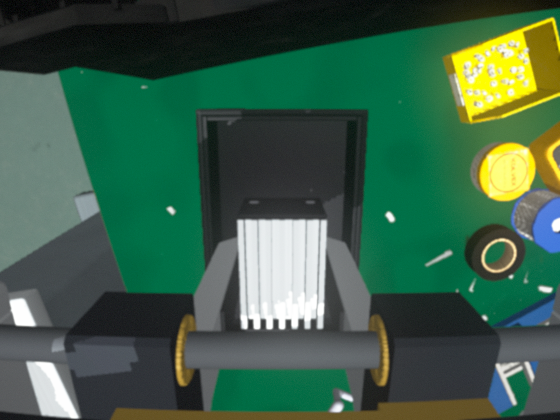

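The module is held over the tote. The tote's rim corners at the far end are at (198,112) and (367,112), so I'll check its position.

```bash
python3 -c "
from h import *
s=dict(snap('wrist'))
a,b=ray(s,198,112,.055)*1000,ray(s,367,112,.055)*1000
print(a,b,np.linalg.norm(a-b)); d=(b-a)/np.linalg.norm(b-a); u=np.array([-d[1],d[0],0]); 
m=(a+b)/2; print('axis',np.degrees(np.arctan2(u[1],u[0]))); print('centre',m-118*u,m+118*u)"
```

```text
[423.39413654 323.50237657  55.        ] [562.10114857 297.47522256  55.        ] 141.1277716590152
axis 79.37252799438934
centre [470.98577289 194.51284934  55.        ] [514.50951222 426.46474978  55.        ]
```

Request:
play_rows --pt "0 0 30 0 0 0 30" --pt "0 0 30 0 0 0 30" --pt "0 0 30 0 0 0 30" --pt "0 0 30 0 0 0 30" --pt "0 0 25 0 0 0 30" --pt "0 0 15 0 0 0 30" --pt "0 0 10 0 0 0 30" --pt "0 0 0 0 0 0 30" --pt "0 0 0 0 0 0 30"

```text
t: 26.3
tcp_pos: [0.4803, 0.2422, 0.017]
orientation: [2.415, 2.009, 0.001]
contact_force: [0.4, 0.5, -1.1]
width: 0.0397
grasp_force: 35.0
```

Request:
play_rows --pt "0 0 3 0 0 0 30" --pt "0 0 2 0 0 0 30" --pt "0 0 0 0 0 0 30" --pt "0 0 0 0 0 0 56" --pt "0 0 0 0 0 0 56" --pt "0 0 0 0 0 0 56" --pt "0 0 -20 0 0 0 56" --pt "0 0 -35 0 0 0 56" --pt "0 0 -40 0 0 0 56" --pt "0 0 -40 0 0 0 56" --pt "0 0 -40 0 0 0 56" --pt "0 0 0 0 0 0 56"

```text
t: 27.5
tcp_pos: [0.4843, 0.2436, 0.1939]
orientation: [2.411, 2.006, 0.021]
contact_force: [-0.1, -0.4, 0.6]
width: 0.0558
grasp_force: 0.0
```

```bash
python3 -c "
from h import *
pst(); o=env.get_obs(); t=O+A()@np.array([-112,-40,0]); print('target',t, t[:2]-o['tcp_pos'][:2]*1000)
s=snap('wrist'); P,ok=pts(s); m=ok&(s['frame'].max(-1)>120)&(P[...,2]>.025)&(P[...,2]<.042)&(abs(P[...,0]-.48)<.06)&(abs(P[...,1]-.24)<.1)
q=P[m]*1000; print(len(q),q.mean(0) if len(q) else 0,cv2.minAreaRect(q[:,:2].astype(np.float32)))"
```

```text
t 27.5 TCP press [-419.6  277.7  193.9] grasp [-419.7  277.5  212.7] toolx yaw in press 116.04 zaxis [ 0.008  0.012 -1.   ] F [ 0.1 -0.4  0.6] w 55.8 gf 0.0 j [0.31 0.14 1.65 0.   1.34 0.49]
target [ 542.57512014 -194.73412231    0.        ] [  58.25125081 -438.33573894]
2359 [479.31558802 240.55928612  30.34281285] ((479.2666320800781, 240.19532775878906), (57.710174560546875, 39.772361755371094), 78.94403076171875)
```

Module 2 lies flat in the tote at (479,240). Back to the tray.

Request:
play_rows --pt "0 0 0 0 0 7.2 94" --pt "0 0 0 0 0 7.2 94" --pt "0 0 0 0 0 7.2 94" --pt "0 0 0 0 0 7.2 94" --pt "0 0 0 0 0 7.2 94" --pt "0 0 0 0 0 0 94"

```text
t: 28.15
tcp_pos: [0.4784, 0.2416, 0.1845]
orientation: [-2.917, -1.165, 0.006]
contact_force: [-0.1, 0.6, -0.4]
width: 0.0937
grasp_force: 0.0
```

Request:
play_rows --pt "-21.6 29.8 0 0 0 0 94" --pt "-21.6 29.8 0 0 0 0 94" --pt "-21.6 29.8 0 0 0 0 94" --pt "-21.6 29.8 0 0 0 0 94" --pt "-21.6 29.8 0 0 0 0 94" --pt "-21.6 29.8 0 0 0 0 94" --pt "-21.6 29.8 0 0 0 0 94" --pt "-21.6 29.8 0 0 0 0 94" --pt "-21.6 29.8 0 0 0 0 94" --pt "-21.6 29.8 0 0 0 0 94" --pt "-21.6 29.8 0 0 0 0 94" --pt "-21.6 29.8 0 0 0 0 94"

```text
t: 29.35
tcp_pos: [0.5373, -0.1969, 0.1851]
orientation: [-2.914, -1.168, 0.002]
contact_force: [1.4, 0.7, -0.1]
width: 0.0941
grasp_force: 0.0
```

```bash
cat >> h.py <<'E'
def top(s,box,zlo=37.5):
    P,ok=pts(s); Q=topress(P.reshape(-1,3)).reshape(P.shape)
    m=(ok&(Q[...,2]>zlo)&(Q[...,2]<46)&(Q[...,0]>box[0])&(Q[...,0]<box[1])&(Q[...,1]>box[2])&(Q[...,1]<box[3])).astype(np.uint8)
    k,l,t,_=cv2.connectedComponentsWithStats(m); i=1+np.argmax(t[1:,4]); q=Q[l==i]
    r=cv2.minAreaRect(q[:,:2].astype(np.float32)); print('top',t[i],np.round(r[0],1),np.round(r[1],1),round(r[2],1),cv2.boxPoints(r).round(1).tolist())
E
python3 -c "
from h import *
pst(); s=snap('wrist','w13.png'); top(s,(-153,-56,-91,60))"
```

```text
t 29.35 TCP press [-115.   -44.9  185.1] grasp [-114.9  -44.9  203.9] toolx yaw in press 80.19 zaxis [-0.002 -0.    -1.   ] F [ 0.7  1.4 -0.1] w 94.1 gf 0.0 j [-0.5   0.22  1.57  0.    1.36  0.31]
top [ 271  165   49   68 1564] [-105.1  -56. ] [62.5 39.9] 76.0 [[-132.0, -81.5], [-93.30000305175781, -91.19999694824219], [-78.19999694824219, -30.5], [-116.9000015258789, -20.799999237060547]]
```

Request:
play_rows --pt "3 -9 15 0 0 0 94" --pt "0 0 30 0 0 0 94" --pt "0 0 30 0 0 0 94" --pt "0 0 30 0 0 0 94" --pt "0 0 25 0 0 0 94" --pt "0 0 0 0 0 0 94" --pt "0 0 0 0 0 0 94"

```text
t: 30.1
tcp_pos: [0.5333, -0.1867, 0.0558]
orientation: [-2.915, -1.166, 0.002]
contact_force: [0.2, -0.0, 0.7]
width: 0.094
grasp_force: 0.0
```

```bash
python3 -c "
from h import *
pst()"
```

```text
t 30.1 TCP press [-124.2  -39.    55.8] grasp [-124.2  -39.    74.6] toolx yaw in press 80.11 zaxis [-0.002 -0.    -1.   ] F [0.2 0.1 0.7] w 94.0 gf 0.0 j [-0.49  0.35  1.69  0.    1.1   0.32]
```

Good. Descend, drag 13 mm, back off, rise.

Request:
play_rows --pt "0 1 15 0 0 0 94" --pt "0 0 15 0 0 0 94" --pt "0 0 6 0 0 0 94" --pt "0 0 0 0 0 0 94" --pt "-1 -4 0 0 0 0 94" --pt "-1 -5 0 0 0 0 94" --pt "0 -4.5 0 0 0 0 94" --pt "0 3 0 0 0 0 94" --pt "0 0 -20 0 0 0 94" --pt "0 0 -35 0 0 0 94" --pt "0 0 -35 0 0 0 94" --pt "0 0 0 0 0 0 94"

```text
t: 31.3
tcp_pos: [0.5304, -0.1839, 0.1166]
orientation: [2.909, 1.162, 0.012]
contact_force: [0.6, -0.5, 0.4]
width: 0.0941
grasp_force: 0.0
```

```bash
python3 -c "
from h import *
pst(); s=snap('wrist','w14.png'); top(s,(-153,-56,-91,60))"
```

```text
t 31.3 TCP press [-128.2  -38.6  116.6] grasp [-128.4  -38.6  135.4] toolx yaw in press 80.03 zaxis [ 0.012  0.002 -1.   ] F [ 0.8 -0.   0.4] w 94.1 gf 0.0 j [-0.49  0.26  1.67  0.    1.2   0.32]
top [ 278  190   56   80 2362] [-112.1  -56.6] [62.4 40.1] 80.8 [[-136.8000030517578, -84.19999694824219], [-97.30000305175781, -90.5999984741211], [-87.4000015258789, -28.899999618530273], [-126.9000015258789, -22.600000381469727]]
```

Request:
play_rows --pt "-6 9 0 0 0 0 52" --pt "-6.5 9.5 0 0 0 0 52" --pt "0 0 20 0 0 0 52" --pt "0 0 20 0 0 0 52" --pt "0 0 0 0 0 0 52" --pt "0 0 0 0 0 0 52"

```text
t: 31.95
tcp_pos: [0.5287, -0.2039, 0.069]
orientation: [-2.916, -1.163, 0.003]
contact_force: [0.3, -0.1, -0.8]
width: 0.053
grasp_force: 0.0
```

```bash
python3 -c "
from h import *
pst()"
```

```text
t 31.95 TCP press [-117.7  -55.6   69. ] grasp [-117.7  -55.6   87.8] toolx yaw in press 79.99 zaxis [-0.003 -0.    -1.   ] F [ 0.3  0.1 -0.8] w 53.0 gf 0.0 j [-0.52  0.34  1.68 -0.    1.13  0.29]
```

Shift +5 along tool y, then descend to z ≈ 17 and close.

Request:
play_rows --pt "1.5 5 0 0 0 0 52" --pt "0 0 15 0 0 0 52" --pt "0 0 15 0 0 0 52" --pt "0 0 14 0 0 0 52" --pt "0 0 8 0 0 0 52" --pt "0 0 0 0 0 0 52" --pt "0 0 0 0 0 0 30" --pt "0 0 0 0 0 0 30" --pt "0 0 0 0 0 0 30" --pt "0 0 0 0 0 0 30" --pt "0 0 0 0 0 0 30"

```text
t: 33.05
tcp_pos: [0.5345, -0.2064, 0.019]
orientation: [2.917, 1.165, 0.001]
contact_force: [0.3, 0.3, 0.8]
width: 0.0396
grasp_force: 35.0
```

```bash
python3 -c "
from h import *
pst(); print(st()['tcp_pos'])"
```

```text
t 33.05 TCP press [-111.5  -54.2   19. ] grasp [-111.5  -54.2   37.8] toolx yaw in press 80.03 zaxis [ 0.001  0.    -1.   ] F [0.1 0.4 0.8] w 39.6 gf 35.0 j [-0.52  0.42  1.69  0.    1.03  0.29]
[ 0.5345 -0.2064  0.019 ]
```

Request:
play_rows --pt "0 0 -10 0 0 0 30" --pt "0 0 -20 0 0 0 30" --pt "0 0 -30 0 0 0 30" --pt "0 0 -30 0 0 0 30" --pt "0 0 -30 0 0 0 30" --pt "0 0 -30 0 0 0 30" --pt "0 0 -20 0 0 0 30" --pt "0 0 0 0 0 0 30"

```text
t: 33.85
tcp_pos: [0.5366, -0.2076, 0.1932]
orientation: [2.911, 1.162, 0.009]
contact_force: [0.2, -0.4, -1.0]
width: 0.0396
grasp_force: 35.0
```

Request:
play_rows --pt "17.2 -28 0 0 0 0 30" --pt "17.2 -28 0 0 0 0 30" --pt "17.2 -28 0 0 0 0 30" --pt "17.2 -28 0 0 0 0 30" --pt "17.2 -28 0 0 0 0 30" --pt "17.2 -28 0 0 0 0 30" --pt "17.2 -28 0 0 0 0 30" --pt "17.2 -28 0 0 0 0 30" --pt "17.2 -28 0 0 0 0 30" --pt "17.2 -28 0 0 0 0 30" --pt "17.2 -28 0 0 0 0 30" --pt "0 0 0 0 0 0 30"

```text
t: 35.05
tcp_pos: [0.4571, 0.1502, 0.187]
orientation: [-2.913, -1.171, 0.004]
contact_force: [0.5, -0.4, -0.9]
width: 0.0401
grasp_force: 35.0
```

Request:
play_rows --pt "0 0 0 0 0 -7.2 30" --pt "0 0 0 0 0 -7.2 30" --pt "0 0 0 0 0 -7.2 30" --pt "0 0 0 0 0 -7.2 30" --pt "0 0 0 0 0 -7.2 30" --pt "0 0 0 0 0 0 30"

```text
t: 35.65
tcp_pos: [0.4586, 0.1464, 0.1874]
orientation: [-2.415, -2.008, 0.003]
contact_force: [0.0, 0.4, -1.1]
width: 0.0399
grasp_force: 35.0
```

```bash
python3 -c "
from h import *
print(st()); s=snap('wrist','w15.png'); P,ok=pts(s)
m=ok&(s['frame'].max(-1)>110)&(P[...,2]>.025)&(P[...,2]<.042)&(P[...,0]>.38)&(P[...,0]<.58)&(P[...,1]>.05)&(P[...,1]<.36)
q=P[m]*1000; print(len(q),cv2.minAreaRect(q[:,:2].astype(np.float32)))"
```

```text
{'t': np.float64(35.65), 'tcp_pos': array([0.4586, 0.1464, 0.1874]), 'orientation': array([-2.4154, -2.0078,  0.0031]), 'joint_pos': array([ 1.2940e-01,  2.3500e-02,  1.7835e+00, -5.0000e-04,  1.3367e+00,
        3.1330e-01]), 'contact_force': array([ 0.0273,  0.3574, -1.0889]), 'width': np.float64(0.0399), 'grasp_force': np.float64(34.9781)}
3085 ((471.8057556152344, 191.08761596679688), (200.0281219482422, 47.70193862915039), 87.81201171875)
```

View pics/w15.png

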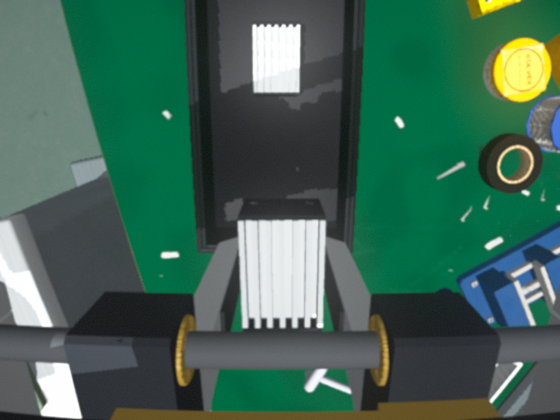

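Module 2 is in the tote at (276,58), and the tote's near-left corner shows at about (200,250). Checking whether the tote has moved.

```bash
python3 -c "
from h import *
s=snap('wrist'); 
c=ray(s,200,251,.055)*1000; print('corner',c)
for v in (60,150,240): print(ray(s,191+ (v-60)*.04,v,.055)*1000, ray(s,362-(v-60)*.04,v,.055)*1000)
P,ok=pts(s)
m=np.zeros(ok.shape,bool); m[15:105,240:315]=1; m&=ok&(s['frame'].max(-1)>110)
q=P[m]*1000; print(len(q),q.mean(0),cv2.minAreaRect(q[:,:2].astype(np.float32)))"
```

```text
corner [373.96390489 106.11044183  55.        ]
[406.64682667 270.12169721  55.        ] [543.78160393 244.08270014  55.        ]
[392.10690745 197.75954262  55.        ] [530.51635219 171.60020415  55.        ]
[375.0232142  116.99572632  55.        ] [516.39857709  90.40699602  55.        ]
3365 [474.42988545 260.96125959  28.63725214] ((474.463623046875, 262.9632568359375), (63.742774963378906, 46.22743606567383), 78.59205627441406)
```

The tote has moved about 20 mm toward +y. I'll correct and place.

Request:
play_rows --pt "9.5 -2.5 0 0 0 0 30" --pt "10 -2.5 20 0 0 0 30" --pt "0 0 30 0 0 0 30" --pt "0 0 30 0 0 0 30" --pt "0 0 30 0 0 0 30" --pt "0 0 28 0 0 0 30" --pt "0 0 18 0 0 0 30" --pt "0 0 10 0 0 0 30" --pt "0 0 5 0 0 0 30" --pt "0 0 0 0 0 0 30" --pt "0 0 0 0 0 0 30"

```text
t: 36.85
tcp_pos: [0.4589, 0.1677, 0.0184]
orientation: [2.414, 2.009, 0.003]
contact_force: [-0.4, 0.4, -1.0]
width: 0.0399
grasp_force: 35.0
```

Request:
play_rows --pt "0 0 3 0 0 0 30" --pt "0 0 2.5 0 0 0 30" --pt "0 0 0 0 0 0 30" --pt "0 0 0 0 0 0 56" --pt "0 0 0 0 0 0 56" --pt "0 0 0 0 0 0 56" --pt "0 0 -20 0 0 0 56" --pt "0 0 -35 0 0 0 56" --pt "0 0 -40 0 0 0 56" --pt "0 0 -40 0 0 0 56" --pt "0 0 -40 0 0 0 56" --pt "0 0 -40 0 0 0 56"

```text
t: 38.05
tcp_pos: [0.4576, 0.1674, 0.2288]
orientation: [2.415, 2.009, 0.001]
contact_force: [0.0, -0.6, 0.1]
width: 0.056
grasp_force: 0.0
```

```bash
python3 -c "
from h import *
pst(); s=snap('wrist','w16.png'); P,ok=pts(s)
m=(ok&(s['frame'].max(-1)>120)&(P[...,2]>.02)&(P[...,2]<.042)&(P[...,0]>.38)&(P[...,0]<.56)&(P[...,1]>.06)&(P[...,1]<.36)).astype(np.uint8)
m=cv2.morphologyEx(m,cv2.MORPH_CLOSE,np.ones((5,5)));k,l,t,_=cv2.connectedComponentsWithStats(m)
for i in range(1,k):
  if t[i,4]>200:
    q=P[(l==i)&ok]*1000; print(t[i,4],q.mean(0),cv2.minAreaRect(q[:,:2].astype(np.float32)))
o=env.get_obs(); T=O+A()@np.array([-300,30,0]); print('delta world',T[:2]-o['tcp_pos'][:2]*1000)"
```

```text
t 38.05 TCP press [-395.7  200.6  228.8] grasp [-395.7  200.6  247.6] toolx yaw in press 116.03 zaxis [ 0.  0. -1.] F [ 0.4 -0.4  0.1] w 56.0 gf 0.0 j [ 0.17 -0.    1.72  0.    1.42  0.36]
2477 [474.63629828 260.62321624  30.40925223] ((474.3493957519531, 260.24188232421875), (57.74763488769531, 40.0103645324707), 79.68351745605469)
2047 [457.08716248 163.84237051  29.96175704] ((456.8713684082031, 164.1969451904297), (58.7266731262207, 39.418670654296875), 80.35714721679688)
delta world [ -29.14530462 -194.98009831]
```

Both modules lie flat in the tote and the tray is empty. Next: turn, shut the fingers and go in front of the tray rod.

Request:
play_rows --pt "0 0 0 0 0 -8 0" --pt "0 0 0 0 0 -8 0" --pt "0 0 0 0 0 -8 0" --pt "0 0 0 0 0 -8 0" --pt "0 0 0 0 0 -8 0" --pt "0 0 0 0 0 -8 0" --pt "0 0 0 0 0 -8 0" --pt "0 0 0 0 0 -8 0" --pt "0 0 0 0 0 0 0"

```text
t: 39.0
tcp_pos: [0.4578, 0.1674, 0.2268]
orientation: [-0.984, -2.984, 0.0]
contact_force: [0.5, 0.3, -0.0]
width: 0.0005
grasp_force: 0.0
```

Request:
play_rows --pt "-18.5 -28.4 0 0 0 0 0" --pt "-18.5 -28.4 0 0 0 0 0" --pt "-18.5 -28.4 0 0 0 0 0" --pt "-18.5 -28.4 0 0 0 0 0" --pt "-18.5 -28.4 0 0 0 0 0" --pt "-18.5 -28.4 0 0 0 0 0" --pt "0 0 0 0 0 0 0" --pt "0 0 40 0 0 0 0" --pt "0 0 40 0 0 0 0" --pt "0 0 40 0 0 0 0" --pt "0 0 0 0 0 0 0"

```text
t: 40.1
tcp_pos: [0.4405, -0.0334, 0.1018]
orientation: [-0.982, -2.971, 0.0]
contact_force: [-0.9, 1.8, 0.2]
width: 0.0004
grasp_force: 0.0
```

```bash
python3 -c "
from h import *
pst()
s=snap('scene'); P,ok=pts(s); Q=topress(P.reshape(-1,3)).reshape(P.shape)
cv2.imwrite('pics/c17.png',cv2.resize(s['frame'][120:330,240:440],None,fx=2.8,fy=2.8,interpolation=cv2.INTER_CUBIC))
q=Q[ok&(s['frame'].min(-1)>100)&(Q[...,2]>28)&(Q[...,2]<46)&(Q[...,0]<-215)&(Q[...,0]>-290)&(abs(Q[...,1]-30)<55)]
print(len(q),np.percentile(q,[5,50,95],0).round(1).tolist())"
```

```text
t 40.1 TCP press [-290.    29.   101.8] grasp [-289.7   29.   120.6] toolx yaw in press 179.93 zaxis [-0.012 -0.004 -1.   ] F [-1.8  0.9  0.2] w 0.4 gf 0.0 j [-0.27  0.05  1.95  0.    1.15 -1.21]
126 [[-262.3, -6.4, 34.9], [-258.6, 33.9, 39.3], [-253.3, 73.6, 41.9]]
```

Request:
play_rows --pt "0 0 30 0 0 0 0" --pt "0 0 30 0 0 0 0" --pt "0 0 20 0 0 0 0" --pt "0 0 0 0 0 0 0" --pt "-8 0 0 0 0 0 0" --pt "-8 0 0 0 0 0 0" --pt "-12 0 0 0 0 0 0" --pt "-12 0 0 0 0 0 0" --pt "-12 0 0 0 0 0 0" --pt "-12 0 0 0 0 0 0" --pt "-12 0 0 0 0 0 0" --pt "-12 0 0 0 0 0 0"

```text
t: 41.35
tcp_pos: [0.5172, -0.0886, 0.0268]
orientation: [-0.983, -2.983, 0.0]
contact_force: [-3.2, 2.6, 2.3]
width: 0.0004
grasp_force: 1.5
```

Request:
play_rows --pt "-12 0 0 0 0 0 0" --pt "-12 0 0 0 0 0 0" --pt "-12 0 0 0 0 0 0" --pt "-12 0 0 0 0 0 0" --pt "-12 0 0 0 0 0 0" --pt "-10 0 0 0 0 0 0" --pt "-5 0 0 0 0 0 0" --pt "0 0 0 0 0 0 0"

```text
t: 42.15
tcp_pos: [0.5785, -0.1332, 0.0271]
orientation: [0.983, 2.981, 0.0]
contact_force: [-0.0, 1.3, -0.3]
width: 0.0005
grasp_force: 0.0
```

```bash
python3 -c "
from h import *
pst()"
```

```text
t 42.15 TCP press [-119.7   30.9   27.1] grasp [-119.8   30.9   45.9] toolx yaw in press 180.0 zaxis [ 0.002  0.001 -1.   ] F [-0.8  1.  -0.3] w 0.5 gf 0.0 j [-0.37  0.44  1.63  0.    1.06 -1.31]
```

Request:
play_rows --pt "-4 0 3 0 0 0 0" --pt "-4 0 2 0 0 0 0" --pt "-3 0 0 0 0 0 0" --pt "0 0 0 0 0 0 0"

```text
t: 42.55
tcp_pos: [0.5862, -0.139, 0.0218]
orientation: [0.983, 2.983, 0.0]
contact_force: [-0.1, -0.1, -0.5]
width: 0.0005
grasp_force: 0.4
```

```bash
python3 -c "
from h import *
pst()"
```

```text
t 42.55 TCP press [-110.    30.7   21.8] grasp [-110.1   30.7   40.6] toolx yaw in press -179.97 zaxis [ 0.001  0.    -1.   ] F [-0.  -0.1 -0.5] w 0.5 gf 0.4 j [-0.38  0.47  1.61  0.    1.06 -1.31]
```

Request:
play_rows --pt "-3 0 0 0 0 0 0" --pt "-2 0 0 0 0 0 0" --pt "0 0 0 0 0 0 0"

```text
t: 42.85
tcp_pos: [0.59, -0.1421, 0.0218]
orientation: [0.983, 2.983, 0.0]
contact_force: [0.2, 1.0, -0.5]
width: 0.0006
grasp_force: 0.6
```

```bash
python3 -c "
from h import *
pst()"
```

```text
t 42.85 TCP press [-105.2   30.6   21.8] grasp [-105.2   30.6   40.6] toolx yaw in press -179.98 zaxis [ 0.  0. -1.] F [-0.4  1.  -0.5] w 0.6 gf 0.6 j [-0.38  0.48  1.6   0.    1.07 -1.31]
```

Request:
play_rows --pt "-3 0 0 0 0 0 0" --pt "-2 0 0 0 0 0 0" --pt "0 0 0 0 0 0 0"

```text
t: 43.15
tcp_pos: [0.5941, -0.1453, 0.0219]
orientation: [0.983, 2.983, -0.0]
contact_force: [-0.3, 1.3, -0.8]
width: -0.0001
grasp_force: 0.6
```

```bash
python3 -c "
from h import *
pst()"
```

```text
t 43.15 TCP press [-100.    30.4   21.9] grasp [-100.    30.4   40.7] toolx yaw in press -179.98 zaxis [ 0.001  0.    -1.   ] F [-1.   0.9 -0.8] w -0.1 gf 0.6 j [-0.38  0.48  1.59 -0.    1.07 -1.32]
```

Request:
play_rows --pt "-2 0 0 0 0 0 0" --pt "-2 0 0 0 0 0 0" --pt "0 0 0 0 0 0 0"

```text
t: 43.45
tcp_pos: [0.5942, -0.1454, 0.0218]
orientation: [-0.981, -2.977, -0.002]
contact_force: [-7.4, 6.7, 6.0]
width: 0.0004
grasp_force: 4.9
```

```bash
python3 -c "
from h import *
pst()"
```

```text
t 43.45 TCP press [-99.8  30.4  21.8] grasp [-99.7  30.4  40.6] toolx yaw in press -179.97 zaxis [-0.008 -0.001 -1.   ] F [-9.9  1.   6. ] w 0.4 gf 4.9 j [-0.38  0.49  1.58  0.    1.08 -1.32]
```

The tray is home: force rises at the stop with no further travel. Back to the guard handle.

Request:
play_rows --pt "4 0 0 0 0 0 0" --pt "8 0 0 0 0 0 0" --pt "0 0 -20 0 0 0 0" --pt "0 0 -35 0 0 0 0" --pt "0 0 -40 0 0 0 0" --pt "0 0 -40 0 0 0 50" --pt "0 0 -40 0 0 0 50" --pt "0 0 -40 0 0 0 50" --pt "0 0 -40 0 0 0 50" --pt "0 0 -40 0 0 0 50" --pt "0 0 -40 0 0 0 50" --pt "0 0 -10 0 0 0 50"

```text
t: 44.65
tcp_pos: [0.5895, -0.1414, 0.3739]
orientation: [0.98, 2.972, -0.002]
contact_force: [0.0, -0.1, 1.2]
width: 0.0494
grasp_force: 0.0
```

Request:
play_rows --pt "-7 -18 0 0 0 0 50" --pt "-7 -18 0 0 0 0 50" --pt "-7 -18 0 0 0 0 50" --pt "-7 -18 0 0 0 0 50" --pt "-7 -18 0 0 0 0 50" --pt "-7 -18 0 0 0 0 50" --pt "-7 -18 0 0 0 0 50" --pt "-7 -18 0 0 0 0 50" --pt "-7 -18 0 0 0 0 50" --pt "-5 -15 0 0 0 0 50" --pt "0 0 0 0 0 0 50"

```text
t: 45.75
tcp_pos: [0.536, -0.3251, 0.3663]
orientation: [-0.987, -2.982, 0.0]
contact_force: [0.4, 0.4, -0.6]
width: 0.0501
grasp_force: 0.0
```

```bash
python3 -c "
from h import *
pst()
s=snap('wrist'); P,ok=pts(s); Q=topress(P.reshape(-1,3)).reshape(P.shape); f=s['frame']
q=Q[ok&(f.max(-1)<70)&(Q[...,2]>290)&(Q[...,2]<335)&(Q[...,0]<-5)&(Q[...,0]>-90)&(abs(Q[...,1]+147)<40)]
print(len(q),np.percentile(q,2,0),np.percentile(q,98,0))"
```

```text
t 45.75 TCP press [ -39.8 -148.7  366.3] grasp [ -39.7 -148.7  385.1] toolx yaw in press 179.86 zaxis [-0.001 -0.    -1.   ] F [ 0.1  0.5 -0.6] w 50.1 gf 0.0 j [-0.68  0.25  1.16 -0.    1.73 -1.61]
2277 [ -72.68626213 -155.62115994  314.67906145] [  -6.44588775 -139.82566532  321.2462925 ]
```

Request:
play_rows --pt "2 1 15 0 0 0 50" --pt "0 0 20 0 0 0 50" --pt "0 0 20 0 0 0 50" --pt "0 0 18 0 0 0 50" --pt "0 0 0 0 0 0 10" --pt "0 0 0 0 0 0 10" --pt "0 0 0 0 0 0 10" --pt "0 0 0 0 0 0 10" --pt "0 0 0 0 0 0 10" --pt "0 0 0 0 0 0 10" --pt "0 0 0 0 0 0 10" --pt "0 0 0 0 0 0 10" --force 40

```text
t: 47.0
tcp_pos: [0.5364, -0.3214, 0.2955]
orientation: [0.983, 2.981, -0.001]
contact_force: [0.2, 0.2, 5.2]
width: 0.0171
grasp_force: 40.0
```

```bash
python3 -c "
from h import *
pst()"
```

```text
t 47.0 TCP press [ -41.6 -145.5  295.5] grasp [ -41.7 -145.5  314.3] toolx yaw in press -179.98 zaxis [ 0.003 -0.    -1.   ] F [0.1 0.2 5.2] w 17.1 gf 40.0 j [-0.68  0.26  1.29  0.    1.59 -1.61]
```

Request:
play_rows --pt "0 0 -4 0 0 0 10" --pt "0 0 -6 0 0 0 10" --pt "0 0 -6 0 0 0 10" --pt "0 0 -5 0 0 0 10" --pt "0 0 -2 0 0 0 10" --pt "0 0 0 0 0 0 10" --pt "0 0 0 0 0 0 10"

```text
t: 47.7
tcp_pos: [0.5363, -0.321, 0.3158]
orientation: [0.983, 2.984, 0.001]
contact_force: [5.2, -3.2, -6.0]
width: 0.0173
grasp_force: 40.0
```

```bash
python3 -c "
from h import *
pst()"
```

```text
t 47.7 TCP press [ -41.9 -145.3  315.8] grasp [ -41.9 -145.3  334.6] toolx yaw in press -179.97 zaxis [-0.  0. -1.] F [ 6.1  0.5 -6. ] w 17.3 gf 40.0 j [-0.68  0.26  1.26  0.    1.63 -1.61]
```

Lifted to h ≈ 0.087 and carrying the load. Upright, then lower.

Request:
play_rows --pt "0 0 -1 0 0 0 10" --pt "0 5 -1 0 0 0 10" --pt "0 8 -1 0 0 0 10" --pt "0 8 -1 0 0 0 10" --pt "0 8 -1 0 0 0 10" --pt "0 8 -1 0 0 0 10" --pt "0 7 0 0 0 0 10" --pt "0 3 0 0 0 0 10" --pt "0 0 0 0 0 0 10" --pt "0 0 0 0 0 0 10"

```text
t: 48.7
tcp_pos: [0.5636, -0.2849, 0.3225]
orientation: [0.984, 2.983, -0.006]
contact_force: [2.7, -4.9, -3.6]
width: 0.0171
grasp_force: 40.0
```

```bash
python3 -c "
from h import *
pst()"
```

```text
t 48.7 TCP press [ -41.5 -100.   322.5] grasp [ -41.5 -100.   341.3] toolx yaw in press 179.97 zaxis [ 0.002 -0.003 -1.   ] F [ 5.1 -2.3 -3.6] w 17.1 gf 40.0 j [-0.6   0.27  1.23 -0.    1.64 -1.54]
```

Now y is −100; shift +1 and lower about 88 mm gently.

Request:
play_rows --pt "0 1 4 0 0 0 10" --pt "0 0 8 0 0 0 10" --pt "0 0 10 0 0 0 10" --pt "0 0 10 0 0 0 10" --pt "0 0 10 0 0 0 10" --pt "0 0 10 0 0 0 10" --pt "0 0 10 0 0 0 10" --pt "0 0 9 0 0 0 10" --pt "0 0 8 0 0 0 10" --pt "0 0 5 0 0 0 10" --pt "0 0 2 0 0 0 10" --pt "0 0 0 0 0 0 10"

```text
t: 49.9
tcp_pos: [0.5644, -0.2839, 0.237]
orientation: [0.983, 2.982, -0.004]
contact_force: [3.1, -6.3, -1.6]
width: 0.0168
grasp_force: 40.0
```

```bash
python3 -c "
from h import *
pst()"
```

```text
t 49.9 TCP press [-41.4 -98.7 237. ] grasp [-41.5 -98.7 255.8] toolx yaw in press 180.0 zaxis [ 0.002 -0.002 -1.   ] F [ 6.3 -3.2 -1.6] w 16.8 gf 40.0 j [-0.6   0.3   1.36 -0.    1.48 -1.54]
```

Request:
play_rows --pt "0 0 2 0 0 0 10" --pt "0 0 2 0 0 0 10" --pt "0 0 1 0 0 0 10" --pt "0 0 0 0 0 0 10" --pt "0 0 0 0 0 0 10"

```text
t: 50.4
tcp_pos: [0.5653, -0.2833, 0.2367]
orientation: [0.982, 2.979, -0.003]
contact_force: [-0.8, -0.4, 11.4]
width: 0.0166
grasp_force: 40.0
```

```bash
python3 -c "
from h import *
pst()"
```

```text
t 50.4 TCP press [-41.1 -97.7 236.7] grasp [-41.2 -97.7 255.5] toolx yaw in press -179.98 zaxis [ 0.005 -0.    -1.   ] F [-0.4 -0.8 11.4] w 16.6 gf 40.0 j [-0.6   0.3   1.36 -0.    1.48 -1.54]
```

Request:
play_rows --pt "0 0 -1 0 0 0 10" --pt "0 0 0 0 0 0 50" --pt "0 0 0 0 0 0 50" --pt "0 0 0 0 0 0 50" --pt "0 0 0 0 0 0 50" --pt "0 0 -15 0 0 0 50" --pt "0 0 -30 0 0 0 50" --pt "0 0 -40 0 0 0 50" --pt "0 0 -40 0 0 0 50" --pt "10 0 0 0 0 0 60" --pt "0 0 0 0 0 0 60"

```text
t: 51.5
tcp_pos: [0.5565, -0.2762, 0.3607]
orientation: [0.981, 2.98, -0.001]
contact_force: [0.1, 0.3, -0.7]
width: 0.0595
grasp_force: 0.0
```

```bash
python3 -c "
from h import *
pst()
s=snap('wrist'); P,ok=pts(s); Q=topress(P.reshape(-1,3)).reshape(P.shape); f=s['frame']
q=Q[ok&(f.max(-1)<70)&(Q[...,2]>235)&(Q[...,2]<300)&(Q[...,0]<-5)&(Q[...,0]>-90)&(abs(Q[...,1]+98)<40)]
print('handle',len(q),np.percentile(q,2,0),np.percentile(q,98,0))
q=Q[ok&(f.min(-1)>100)&(Q[...,2]>30)&(Q[...,2]<46)&(Q[...,0]<-70)&(Q[...,0]>-130)&(abs(Q[...,1]-30)<50)]
print('rod',len(q),np.median(q,0).round(1))
s=snap('side'); cv2.imwrite('pics/s20.png',np.hstack([cv2.resize(x[r[0]:r[1],r[2]:r[3]],(380,420)) for x,r in((s['frame'],(130,260,200,320)),(snap('scene')['frame'],(270,420,190,330)))]))"
```

```text
t 51.5 TCP press [-52.3 -97.3 360.7] grasp [-52.4 -97.3 379.5] toolx yaw in press -179.96 zaxis [ 0.004  0.    -1.   ] F [-0.1  0.2 -0.7] w 59.5 gf 0.0 j [-0.6   0.24  1.19  0.    1.71 -1.53]
handle 1045 [ -72.68887209 -105.34081954  255.06103356] [-15.03600103 -90.14437359 261.23081384]
rod 561 [-84.3  31.5  39.7]
```

View pics/s20.png

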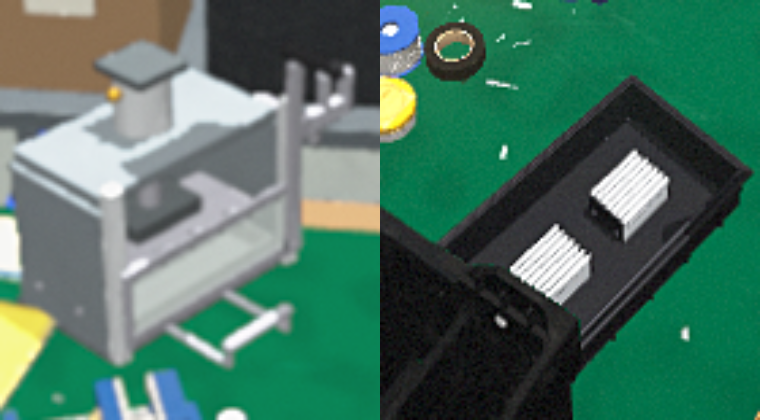

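The guard is down, with the handle top at z = 261 as at the start, and the bar is upright. The tray is home, and both modules lie in the tote at (550,265) and (630,190) in the right half of the picture.

```bash
python3 -c "
from h import *
print(env.finish_job())"
```

```text
the job is handed in; nothing more can be done
None
```

The job is done and handed in after about 52 s: both modules in the tray (the left place was empty) are now in the tote, the empty tray is pushed fully home, and the guard is unhooked and fully down. The result of the judging was not shown.

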